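# Load the bar inspection drawer

### The job

First pick out every broken bar end, those in the unit's open drawer and any among the whole bars on the table, and drop them in the grey reject bin. Then lay all the whole bars flat, chocolate side up, and straight inside the marked places of the drawer, one to a place, filling the row next to the unit completely and putting the rest in the row by the handle, and last slide the drawer fully shut. Leave the brass weight and the blue suction head where they are.

Things in the scene. Friction and masses are not known exactly. Their poses are not given: they have to be found in the camera images.
- bar0: whole cake bar, a flat block 76 long (its x) x 44 wide (its y) x 24 mm high, biscuit base, dark chocolate top; starts lying loose on the table, right of the unit's drawer; may be absent. Origin: centre of its underside. All whole bars are alike.
- bar1: whole cake bar, a flat block 76 long (its x) x 44 wide (its y) x 24 mm high, biscuit base, dark chocolate top; starts lying loose on the table, right of the unit's drawer; may be absent. Origin: centre of its underside. All whole bars are alike.
- bar2: whole cake bar, a flat block 76 long (its x) x 44 wide (its y) x 24 mm high, biscuit base, dark chocolate top; starts lying loose on the table, right of the unit's drawer; may be absent. Origin: centre of its underside. All whole bars are alike.
- bar3: whole cake bar, a flat block 76 long (its x) x 44 wide (its y) x 24 mm high, biscuit base, dark chocolate top; starts lying loose on the table, right of the unit's drawer; may be absent. Origin: centre of its underside. All whole bars are alike.
- bar4: whole cake bar, a flat block 76 long (its x) x 44 wide (its y) x 24 mm high, biscuit base, dark chocolate top; starts lying loose on the table, right of the unit's drawer; may be absent. Origin: centre of its underside. All whole bars are alike.
- bar5: whole cake bar, a flat block 76 long (its x) x 44 wide (its y) x 24 mm high, biscuit base, dark chocolate top; starts lying loose on the table, right of the unit's drawer; may be absent. Origin: centre of its underside. All whole bars are alike.
- broken0: broken end of such a bar, about 46 long (x, from -23 to +23) x 44 wide (y) x 24 mm high, one end ragged: full width only from x = -23 to +9 mm, the ragged tooth beyond that is at y = +7 to +22 mm. Origin: under the middle of its length and width. Starts in the open drawer; may be absent.
- broken1: broken end of such a bar, about 46 long (x, from -23 to +23) x 44 wide (y) x 24 mm high, one end ragged: full width only from x = -23 to +9 mm, the ragged tooth beyond that is at y = +7 to +22 mm. Origin: under the middle of its length and width. Starts in the open drawer; may be absent.
- broken2: broken end of such a bar, about 46 long (x, from -23 to +23) x 44 wide (y) x 24 mm high, one end ragged: full width only from x = -23 to +9 mm, the ragged tooth beyond that is at y = +7 to +22 mm. Origin: under the middle of its length and width. Starts among the whole bars on the table; may be absent.
- back0 (a point): centre of a marked place on the drawer's floor (level of the floor, 20 mm above the table), in the back row (next to the white unit); numbers 0, 1, 2 run from its +y to its -y side. The outline is 92 (x) x 59 mm (y), a bar lies in it with its length along x. x points along the drawer, the way it shuts. Places are 76 mm apart in y, the rows 94 mm in x; moves with the drawer.
- back1 (a point): centre of a marked place on the drawer's floor (level of the floor, 20 mm above the table), in the back row (next to the white unit); numbers 0, 1, 2 run from its +y to its -y side. The outline is 92 (x) x 59 mm (y), a bar lies in it with its length along x. x points along the drawer, the way it shuts. Places are 76 mm apart in y, the rows 94 mm in x; moves with the drawer.
- back2 (a point): centre of a marked place on the drawer's floor (level of the floor, 20 mm above the table), in the back row (next to the white unit); numbers 0, 1, 2 run from its +y to its -y side. The outline is 92 (x) x 59 mm (y), a bar lies in it with its length along x. x points along the drawer, the way it shuts. Places are 76 mm apart in y, the rows 94 mm in x; moves with the drawer.
- front0 (a point): centre of a marked place on the drawer's floor (level of the floor, 20 mm above the table), in the front row (next to the drawer front with the handle); numbers 0, 1, 2 run from its +y to its -y side. The outline is 92 (x) x 59 mm (y), a bar lies in it with its length along x. x points along the drawer, the way it shuts. Places are 76 mm apart in y, the rows 94 mm in x; moves with the drawer.
- front1 (a point): centre of a marked place on the drawer's floor (level of the floor, 20 mm above the table), in the front row (next to the drawer front with the handle); numbers 0, 1, 2 run from its +y to its -y side. The outline is 92 (x) x 59 mm (y), a bar lies in it with its length along x. x points along the drawer, the way it shuts. Places are 76 mm apart in y, the rows 94 mm in x; moves with the drawer.
- front2 (a point): centre of a marked place on the drawer's floor (level of the floor, 20 mm above the table), in the front row (next to the drawer front with the handle); numbers 0, 1, 2 run from its +y to its -y side. The outline is 92 (x) x 59 mm (y), a bar lies in it with its length along x. x points along the drawer, the way it shuts. Places are 76 mm apart in y, the rows 94 mm in x; moves with the drawer.
- loader (a joint): how far the drawer is pushed in (m): 0 fully out; 0.25 shut, fully home; it starts nearly fully out. Drawer: inside 215 mm deep x 264 wide, side and back walls rise 14 mm above its floor, the white front panel (10 mm thick, 300 mm wide) up to 62 mm above the table. It runs easily (2 N).
- handle (a point): middle of the drawer's dark bar handle (120 mm long along y, about 10 mm thick), 35 mm before the front panel and 40 mm above the table; x points the way the drawer shuts; moves with the drawer
- unit_front (a point): bottom middle of the front face of the white inspection unit, which is fixed, 280 deep (x) x 310 mm wide (y); its front part is 82 mm high over the drawer opening, the part from 130 mm behind the front face on is 192 mm high. x points into the unit
- bin: grey open reject bin, fixed, 170 (x) x 130 (y) x 75 mm high, walls 4 mm. Origin: centre of its underside
- weight: brass check weight, 38 mm across, 43 mm high, standing among the bars; leave alone. Origin: under its centre
- suction: blue suction-cup head, 52 mm across, 55 mm high, standing; leave alone. Origin: under its centre
Not all that is in view belongs to the job. Leave any pink or turquoise look-alike of the bar0 alone. What is shaped like the bar2 but pink is not meant.

How it is judged:
By the outcome, as a careful person would: the job done as asked, in the order asked, and still so for the second after the job is handed in, with the robot touching nothing.
Of bar0, bar1, bar2, bar3, bar4, bar5 only 4 to 6 are there at a start; the rules pass over those that are not, and their reading is None.
Of broken0, broken1, broken2 only 2 to 3 are there at a start; the rules pass over those that are not, and their reading is None.
At some moment in a run one of bar0, bar1, bar2, bar3, bar4, bar5, broken0, broken1, broken2 may be knocked a few centimetres aside while the robot is not near it.
Once in a run the grip may slacken for a moment while it holds something.
It also fails if it takes over 210 s, if anything falls off the work surface, if the arm or the gripper's body presses on something with over 40 N, if the wrist force passes 120 N, or if a joint passes its speed limit or range.

### The arm

A 7-joint arm with a two-finger parallel gripper is mounted at the origin on the work surface. World frame = base frame: x ahead of the robot, y to its left, z up, the work surface at z = 0. Lengths are in mm, angles in rad, forces in N, time in s.
With the tool pointing down it reaches from about 400 to 875 mm from the base axis. Payload 4.4 kg.
Tool frame: the origin (TCP) lies midway between the tips of the shut fingers; the grasp point (between the pads) lies 19 mm behind it; z points along the fingers, y is the direction in which the jaws open and shut (so a half turn about z gives the same grasp; the last joint's range is limited). The gripper opens to 85 mm and grips with 20 to 120 N. Pads are 22 mm wide; open, the fingers measure 114 mm over their backs; the gripper's body (76 mm by 85 mm) begins 54 mm behind the grasp point. The pads swing forward as they close: fully open they stand 13 mm farther back than shut.
Start: joints at [-1.215, 0.628, 0.038, 1.517, -0.027, 0.996, -0.02], TCP at [266.09, 593.055, 193.213] pointing down, gripper open.
Joint ranges: [-3.06, 3.06], [-0.37, 2.12], [-1.25, 1.32], [0.18, 2.47], [-1.1, 4.24], [0.23, 1.98], [-2.94, 2.94]. Speed limits (rad/s): [2.57, 2.57, 3.14, 3.14, 3.14, 3.14, 3.14].

### API

Orientations are given as [roll, pitch, yaw] about the fixed x, y, z axes, in that order (R = Rz(yaw) Ry(pitch) Rx(roll)).
In Python, from cell import ctrl, vision gives the robot as it stands.
- The arm moves only by the tool play_rows, never from a script. Its arguments are lists of equal length, an entry for each row: "slide": the shift along the tool's x, y, z in mm, a list of three; "turn": the turn about the tool's z in rad; "fingers": the opening, from 0 (shut) to 1 (fully open). A call has 1 to 5 rows; each row is the pose to reach, as a shift and turn from the pose measured when the call began, along the tool's axes at that moment; what a row does not reach only later rows make up. A row lasts 1/8 s, in which the tool goes at most 62.5 mm and 10.7 degrees, less where a joint would pass 70% of its speed; a pose out of reach is approached as far as the arm can. A call with a gripper value outside its range is refused whole. The fingers move at their own pace and stop on an object; the grip force is fixed at half the most. Time passes only in rows, so rows that repeat a pose let the fingers close. It gives the time, the measured TCP pose, the force and the opening at its end, in the units of the state.
- ctrl.read_state(): the state, without advancing time (a new reading comes with each control period).
- vision.get_image(name): name is "scene" or "top" or "wrist"; returns (picture, depth): 400x640x3 uint8, blue, green, red; 400x640 float32, mm along the optical axis (not along the pixel's ray), 0 where there is no reading.
- vision.camera_params(name): a dict with "fx", "fy", "cx", "cy" (pixels), "dist_coeffs" ([k1, k2, p1, p2, k3] as OpenCV has them; the pictures are not rectified), "position" and "rotation" of the camera in the world. Camera axes: x right, y up, looking along -z (the intrinsics and any distortion apply to the point x, -y, -z); pixel columns grow to the right and rows downward; lengths in mm; the calibration is good to about 2 mm. A picture is of the moment at which its call begins: read the wrist's pose just before it. camera_params takes no time and is no camera call; for the wrist camera it gives the pose at the moment of the call.
- ctrl.finish_job(): hands the job in, once; it reports no verdict.
The state is a dict: "clock": time; "qpos": joint angles; "qd": joint speeds; "tau": joint torques, N m; "eef_pos": TCP position; "tool_rot": TCP orientation; "force": force on the tool from outside, world axes, zero at the start; "torque": the same for the moment, N m; "width": finger opening in mm.
Only numpy, scipy, OpenCV 4.12 (cv2) and the standard library are available. Lean on these libraries where they do the work, as an engineer would, in place of code of your own. Each camera call takes 0.05 s, during which the arm holds its last target.

## Working session

There is one attempt and no reset: what is moved stays moved. The work goes in short steps, Python scripts to look and compute and a tool call to move; the robot and the scene stay as the last step left them, time stands still between calls to the robot, and variables do not carry over. Pictures are saved under pics/ and viewed, and the job is handed in when it is done.

Besides the shell and the picture viewer there is one more tool, called after ">>>" by a JSON object that holds its "method" and its "body", one argument or row to a line. play_rows: Moves the arm, as the interface text tells. Its arguments: {"type":"object","properties":{"slide":{"type":"array"},"turn":{"type":"array"},"fingers":{"type":"array"}},"required":["slide","turn","fingers"]}

```bash
ls; mkdir -p pics
python3 - <<'E'
from cell import ctrl, vision
import cv2
s=ctrl.read_state(); print({k:s[k] for k in('clock','eef_pos','tool_rot','width','force')})
for n in('scene','top'):
    im,d=vision.get_image(n); cv2.imwrite(f'pics/{n}0.png',im)
    import numpy as np; np.savez(f'{n}0.npz',im=im,d=d)
    p=vision.camera_params(n); print(n,p)
E
```

```text
pics
{'clock': 0.0, 'eef_pos': array([265.76686485, 592.39972953, 192.27909957]), 'tool_rot': array([-3.13963825e+00,  7.40755860e-06,  2.71983129e+00]), 'width': 85.48616633939552, 'force': array([-0.91582239,  0.87350966,  0.80761812])}
scene {'fx': 361.8474013482758, 'fy': 361.8474013482758, 'cx': 322.26719914054996, 'cy': 198.78615125389112, 'dist_coeffs': array([-0.081349,  0.      ,  0.      ,  0.      ,  0.      ]), 'position': array([ 813.75948085, -412.63099918,  774.1506615 ]), 'rotation': array([0.57994949, 0.00411861, 0.58462975])}
top {'fx': 461.6311484783029, 'fy': 461.6311484783029, 'cx': 329.8653329955152, 'cy': 204.79652614960182, 'dist_coeffs': array([-0.03248135,  0.        ,  0.        ,  0.        ,  0.        ]), 'position': array([ 477.59616592,  -13.73185269, 1145.31736545]), 'rotation': array([ 0.05740252,  0.01876482, -1.5790554 ])}
```

View pics/scene0.png

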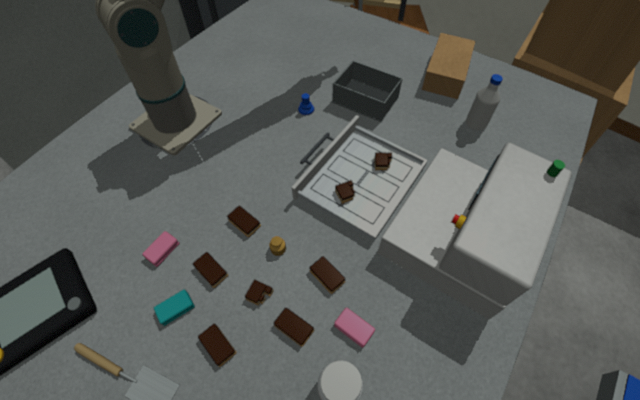

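View pics/top0.png

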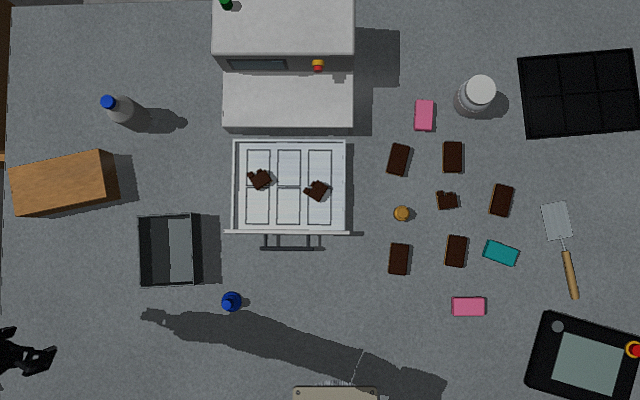

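The top view shows five dark whole bars at (398,160), (452,157), (501,200), (456,250) and (399,259). The broken ends are at (447,200) on the table and at (259,179) and (317,190) in the drawer. The look-alikes to leave are pink at (425,115) and (468,306) and turquoise at (501,252). The weight is at (402,213) and the suction head at (231,301).

```bash
cat > h.py <<'E'
import numpy as np, cv2
from scipy.spatial.transform import Rotation as Rt
def cam(vision,n):
    p=vision.camera_params(n)
    K=np.array([[p['fx'],0,p['cx']],[0,p['fy'],p['cy']],[0,0,1]])
    return K,np.array(p['dist_coeffs']),np.array(p['position']),Rt.from_euler('xyz',p['rotation']).as_matrix()
def cast(c,uv,z):
    K,D,P,R=c
    q=cv2.undistortPoints(np.float64(uv).reshape(-1,1,2),K,D).reshape(-1,2)
    r=np.c_[q[:,0],-q[:,1],-np.ones(len(q))]@R.T
    return P+r*((z-P[2])/r[:,2])[:,None]
def proj(c,X):
    K,D,P,R=c
    v=(np.float64(X).reshape(-1,3)-P)@R
    return cv2.projectPoints(v*[1,-1,-1],np.zeros(3),np.zeros(3),K,D)[0].reshape(-1,2)
def dark(im):
    b,g,r=[im[...,i].astype(int) for i in range(3)]
    return ((r-b>=12)&(r<110)&(r>g+3)).astype(np.uint8)*255
def blobs(m,amin):
    cs=cv2.findContours(m,cv2.RETR_EXTERNAL,cv2.CHAIN_APPROX_NONE)[0]
    return [c for c in cs if cv2.contourArea(c)>=amin]
def items(vision,n,im,amin=120,zf=None):
    c=cam(vision,n); out=[]
    for k in blobs(dark(im),amin):
        uv=k.reshape(-1,2).astype(float); m=uv.mean(0)
        w=cast(c,[m],24)[0]
        ind=(w[0]>540)and(-140+0<w[1]-0) if zf is None else zf(w)
        z=44 if ind else 24
        X=cast(c,uv,z)[:,:2]
        (cx,cy),(a,b),t=cv2.minAreaRect(X.astype(np.float32))
        box=cv2.boxPoints(((cx,cy),(a,b),t)); e=box[1]-box[0]; f=box[2]-box[1]
        L=e if np.hypot(*e)>np.hypot(*f) else f
        yaw=np.arctan(L[1]/L[0]) if abs(L[0])>1e-6 else np.pi/2
        out.append((m.round(),z,np.round([cx,cy],1),np.round(sorted((a,b)),1),round(float(np.degrees(yaw)),1),cv2.contourArea(X.astype(np.float32))))
    return out
E
python3 - <<'E'
from cell import ctrl, vision
from h import *
im=np.load('top0.npz')['im']
m=dark(im); 
a=cv2.resize(im[120:290,210:530],None,fx=2.4,fy=2.4,interpolation=cv2.INTER_CUBIC); cv2.imwrite('pics/c1.png',a)
cv2.imwrite('pics/c2.png',cv2.resize(m[120:290,210:530],None,fx=2.4,fy=2.4,interpolation=0))
for o in items(vision,'top',im,zf=lambda w:w[1]>-70 and w[0]>0): print(*o)
c=cam(vision,'top')
for nm,uv,z in [('front panel top L',(225,232),62),('panel top R',(354,233),62),('handleL',(262,249),40),('handleR',(320,249),40),('weight',(402,213),43),('bin',(138,213),75),('bin',(200,213),75),('bin',(139,286),75),('bin',(202,286),75),('unit',(223,128),82),('unit',(353,130),82),('wL',(233,140),34),('wR',(346,140),34)]: print(nm,cast(c,[uv],z)[0].round(1))
E
```

```text
[398. 259.] 24 [ 411.2 -155.8] [45.5 75.1] -7.2 3030.181501844665
[455. 250.] 24 [ 428.6 -294.1] [47.5 74.6] -9.9 3063.1890633418225
[445. 199.] 24 [ 554.5 -275.5] [44.3 48.4] -80.5 1607.1782808699645
[500. 200.] 24 [ 550.1 -406.8] [48.3 76. ] -14.0 3321.718970980495
[315. 190.] 44 [578.6  41. ] [42.7 45.3] 57.0 1441.2522061740456
[259. 178.] 44 [609.  175.7] [43.4 48. ] 33.4 1541.280180816073
[ 80. 194.] 44 [600.  659.5] [135.4 268.8] -78.2 6204.663388548419
[397. 159.] 24 [ 651.5 -158.5] [43.8 76.6] -14.8 3034.7193336864
[452. 157.] 24 [ 656.4 -291.3] [46.5 74.5] -1.4 3337.742251946591
[ 4. 75.] 44 [875.4 815.4] [ 37.5 395.8] 2.8 7183.862098844722
front panel top L [478.1 253.8  62. ]
panel top R [473.4 -49.9  62. ]
handleL [436.8 169.9  40. ]
handleR [435.8  30.9  40. ]
weight [ 519.9 -165.5   43. ]
bin [524.2 457.4  75. ]
bin [522.9 309.8  75. ]
bin [353.7 452.7  75. ]
bin [353.4 304.   75. ]
unit [721.7 255.   82. ]
unit [712.9 -49.6  82. ]
wL [702.6 242.3  34. ]
wR [699.1 -33.9  34. ]
```

View pics/c1.png

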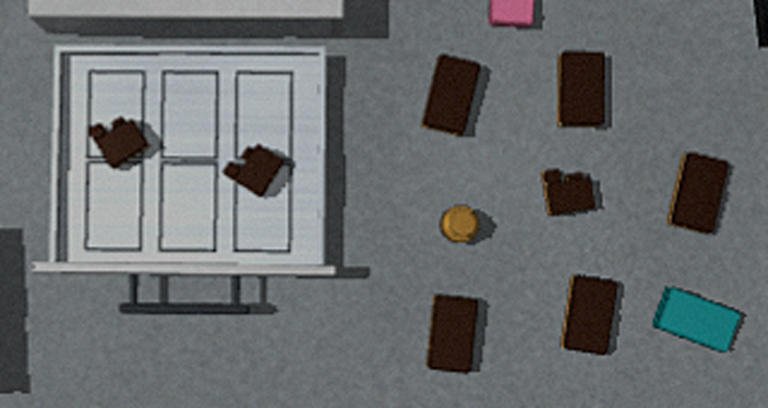

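View pics/c2.png

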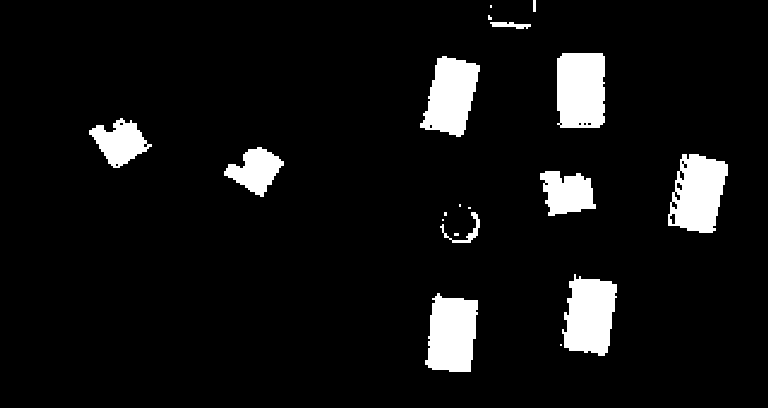

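```bash
cat >> h.py <<'E'
def go(ctrl,x,y,z,yawdeg):
    s=ctrl.read_state(); R=Rt.from_euler('xyz',s['tool_rot']).as_matrix()
    d=R.T@(np.array([x,y,z])-s['eef_pos'])
    y0=s['tool_rot'][2]; t=-(np.radians(yawdeg)-y0); t=(t+np.pi)%(2*np.pi)-np.pi
    print(f"t={s['clock']:.2f} pos {np.round(s['eef_pos'],1)} yaw {np.degrees(y0):.1f} -> slide {np.round(d,1)} turn {t:.3f}  w={s['width']:.1f} F={np.round(s['force'],1)}")
E
python3 - <<'E'
from cell import ctrl, vision
from h import *
im=np.load('top0.npz')['im']; c=cam(vision,'top')
g=cv2.cvtColor(im,cv2.COLOR_BGR2GRAY)
# white floor cells: bright enclosed regions inside outlines
roi=np.zeros_like(g); roi[142:232,236:346]=255
m=cv2.bitwise_and(cv2.inRange(g,140,255),roi)
r=cv2.resize(g[138:238,225:360],None,fx=5,fy=5,interpolation=cv2.INTER_CUBIC); cv2.imwrite('pics/d1.png',r)
n,l,st,ce=cv2.connectedComponentsWithStats(m,connectivity=4)
for i in range(1,n):
    if st[i,4]>60: print(st[i],ce[i].round(1))
im2=np.load('scene0.npz')['im']
cv2.imwrite('pics/d2.png',cv2.resize(im2[110:250,280:440],None,fx=4,fy=4,interpolation=cv2.INTER_CUBIC))
go(ctrl,609,176,120,153.4)
E
```

```text
[ 236  142  110   90 3752] [296.  187.6]
[248 151  21  22 409] [257.7 160.3]
[278 151  22  34 705] [288.6 167.5]
[309 151  22  34 653] [319.2 166. ]
[247 188  21  35 703] [256.9 205.7]
[277 189  22  35 721] [288.  205.7]
[309 196  21  28 497] [318.9 211.6]
t=0.10 pos [265.9 592.5 192.4] yaw 155.8 -> slide [-483.6 -239.4   72.8] turn 0.042  w=85.3 F=[-0.3 -0.3 -0.4]
```

View pics/d1.png

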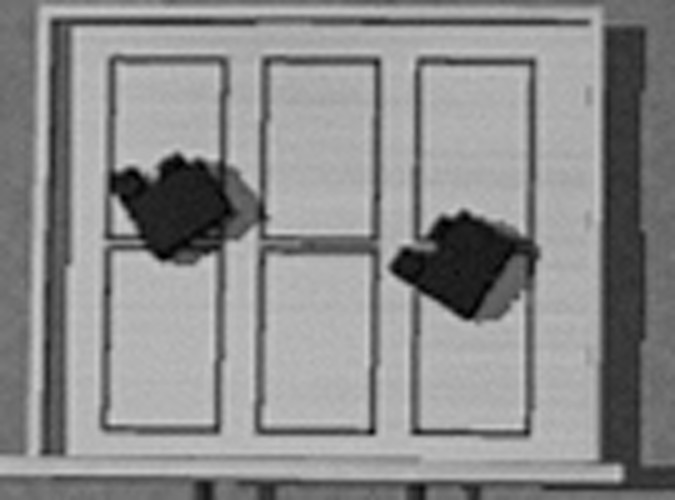

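View pics/d2.png

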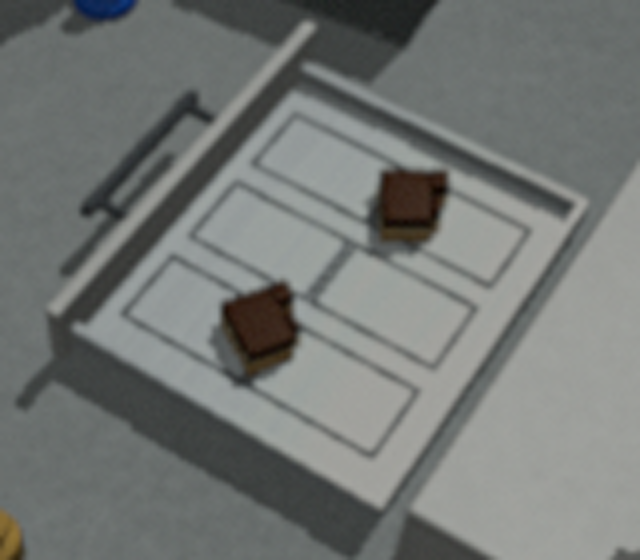

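The close crops confirm the choice. The three notched pieces are broken, and the five intact dark ones are whole, chocolate side up. I'm going to the left drawer piece first.

Run:
```python
from cell import ctrl, vision
from h import *
c=cam(vision,'top')
P=np.array([(169.5,60),(321,61),(476,62),(162,430),(317,432),(471,433)])
W=cast(c,(P+.5)/5-.5+[225,138],20); print(W.round(1))
B=W[:3].mean(0);F=W[3:].mean(0)
u=(W[0]-W[2]+W[3]-W[5])[:2]; print('y-dir angle-90',np.degrees(np.arctan2(u[1],u[0]))-90, np.linalg.norm(u)/4)
v=(B-F)[:2]; print('x-dir',np.degrees(np.arctan2(v[1],v[0])),np.linalg.norm(v),'centre',(B+F)/2)
go(ctrl,603.5,171.7,130,213)
```

```text
[[680.6 182.   20. ]
 [679.2 107.   20. ]
 [677.8  30.5  20. ]
 [498.  185.5  20. ]
 [496.4 109.5  20. ]
 [495.3  34.2  20. ]]
y-dir angle-90 -1.0557642097748499 75.69139139475068
x-dir -1.0139183077387992 182.6036307483349 centre [587.89341944 108.10011746  20.        ]
t=0.10 pos [265.9 592.5 192.4] yaw 155.8 -> slide [-480.3 -245.6   62.8] turn -0.998  w=85.3 F=[-0.3 -0.3 -0.4]
```

>>> {"method": "play_rows", "body": {
  "slide": [
    [-55,-28,0],
    [-110,-56,10],
    [-165,-84,20],
    [-220,-112,30],
    [-275,-140,40]
  ],
  "turn": [-0.15,-0.3,-0.45,-0.6,-0.75],
  "fingers": [1,1,1,1,1]
}}

```text
clock: 0.72
eef_pos: [460.2, 350.5, 152.1]
tool_rot: [-3.14, -0.001, -2.808]
force: [1.3, 0.7, 0.2]
width: 85.2
```

Run:
```python
from cell import ctrl, vision
from h import *
go(ctrl,603.5,171.7,130,213)
```

```text
t=0.72 pos [460.2 350.5 152.1] yaw -160.9 -> slide [ -76.9 -215.8   22.3] turn -0.242  w=85.2 F=[1.3 0.7 0.2]
```

>>> {"method": "play_rows", "body": {
  "slide": [
    [-19,-54,5],
    [-38,-108,10],
    [-57,-162,16],
    [-77,-216,22],
    [-77,-216,22]
  ],
  "turn": [-0.06,-0.12,-0.18,-0.242,-0.242],
  "fingers": [1,1,1,1,1]
}}

```text
clock: 1.35
eef_pos: [606.5, 163.8, 128.9]
tool_rot: [-3.137, -0.004, -2.576]
force: [-1.1, -0.7, -0.4]
width: 85.4
```

```bash
cat > look.py <<'E'
import sys
from cell import ctrl, vision
from h import *
def look(name,tag):
    c=cam(vision,name)
    im,d=vision.get_image(name); cv2.imwrite(f'pics/{tag}.png',im); return c,im,d
E
python3 - <<'E'
from look import *
c,im,d=look('wrist','w1'); print(c)
go(ctrl,603.5,171.7,23,213)
E
```

```text
(array([[346.0831719 ,   0.        , 319.67915974],
       [  0.        , 346.0831719 , 203.60686   ],
       [  0.        ,   0.        ,   1.        ]]), array([-0.04514982,  0.        ,  0.        ,  0.        ,  0.        ]), array([549.35831739, 129.44139242, 309.91622668]), array([[-0.53539453, -0.81374545, -0.22621016],
       [ 0.84459421, -0.51698733, -0.13922905],
       [-0.00365078, -0.26559826,  0.96407688]]))
t=1.40 pos [604.5 168.  129.2] yaw -147.4 -> slide [ -1.5   3.9 106.2] turn -0.006  w=85.3 F=[-0.3  0.8  0.2]
```

View pics/w1.png

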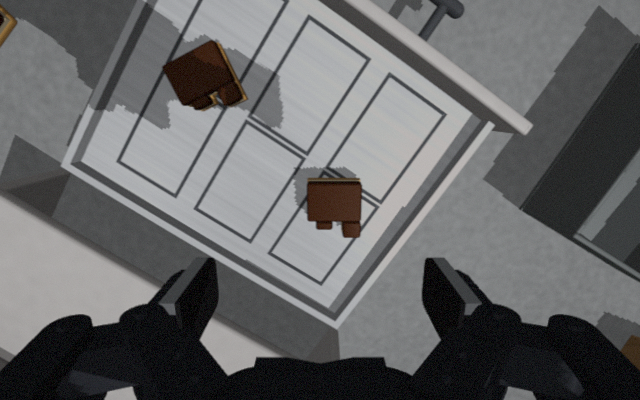

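The wrist view shows the left piece at (334,207), square to the jaws with its tooth downward, and the second piece at (205,75).

```bash
cat > wm.py <<'E'
from look import *
# measure dark items in wrist picture; z = top height
def wm(tag,z,amin=600,name='wrist'):
    c,im,d=look(name,tag)
    m=dark(im); m[:, :][im.max(2)<30]=0
    m=cv2.morphologyEx(m,cv2.MORPH_OPEN,np.ones((3,3)))
    for k in blobs(m,amin):
        uv=k.reshape(-1,2).astype(float)
        X=cast(c,uv,z)[:,:2].astype(np.float32)
        r=cv2.minAreaRect(X); b=cv2.boxPoints(r); e=b[1]-b[0]; f=b[2]-b[1]
        L=e if np.hypot(*e)>np.hypot(*f) else f
        print(uv.mean(0).round(),'ctr',np.round(r[0],1),'size',np.round(sorted(r[1]),1),'yaw',round(float(np.degrees(np.arctan(L[1]/L[0]))),1),'area',round(cv2.contourArea(X)))
    return c,im,d
E
python3 - <<'E'
from look import *
from cell import vision
c=cam(vision,'wrist'); im=cv2.imread('pics/w1.png')
m=dark(im)
for k in blobs(m,600):
    uv=k.reshape(-1,2).astype(float); X=cast(c,uv,44)[:,:2].astype(np.float32); r=cv2.minAreaRect(X)
    print(uv.mean(0).round(),r,cv2.contourArea(X))
# drawer corners
print(cast(c,[(308,180),(361,180),(361,220),(308,222)],44).round(1))
E
```

```text
[335. 206.] ((606.4998168945312, 183.72584533691406), (50.00914764404297, 43.01818084716797), 32.61854934692383) 1727.6651290021837
[208.  78.] ((577.49609375, 51.29731750488281), (47.776100158691406, 46.830177307128906), 57.74395751953125) 1819.2196568382788
[[598.5 154.3  44. ]
 [576.1 189.3  44. ]
 [603.3 207.9  44. ]
 [627.9 172.7  44. ]]
```

Run:
```python
from wm import *
c,im,d=wm('w2',44)
go(ctrl,603.5,171.7,23,213)
```

```text
[329. 208.] ctr [610.7 180.5] size [42.7 44.5] yaw 32.0 area 1534
[191.  71.] ctr [575.4  39.1] size [30.4 43.9] yaw -33.3 area 1152
t=1.45 pos [603.4 170.8 129.6] yaw -147.2 -> slide [ -0.9   0.7 106.6] turn -0.003  w=85.3 F=[-0.3  0.1 -0.5]
```

>>> {"method": "play_rows", "body": {
  "slide": [
    [-2,2,50],
    [-2,2,95],
    [-2,2,106],
    [-2,2,106]
  ],
  "turn": [0,0,0,0],
  "fingers": [1,1,1,0.5]
}}

```text
clock: 1.95
eef_pos: [603.2, 174.7, 23.8]
tool_rot: [3.141, -0.003, -2.567]
force: [-0.3, -0.0, 2.0]
width: 69.6
```

>>> {"method": "play_rows", "body": {
  "slide": [
    [0,0,0],
    [0,0,0],
    [0,0,0],
    [0,0,0]
  ],
  "turn": [0,0,0,0],
  "fingers": [0,0,0,0]
}}

```text
clock: 2.45
eef_pos: [603.5, 174.6, 24.2]
tool_rot: [3.141, -0.003, -2.567]
force: [0.2, 0.1, -0.2]
width: -0.0
```

Run:
```python
from wm import *
c,im,d=wm('w3',44)
look('top','t3')
```

```text
[318. 244.] ctr [604.5 176.1] size [31.3 42.6] yaw -58.0 area 742
[134.  82.] ctr [582.9  61.2] size [12.3 28.5] yaw -32.2 area 194
[161.  54.] ctr [562.8  67.1] size [15.5 40.5] yaw 36.2 area 123
[91. 35.] ctr [575.9  38.4] size [29.7 43.3] yaw -32.2 area 882
```

View pics/w3.png

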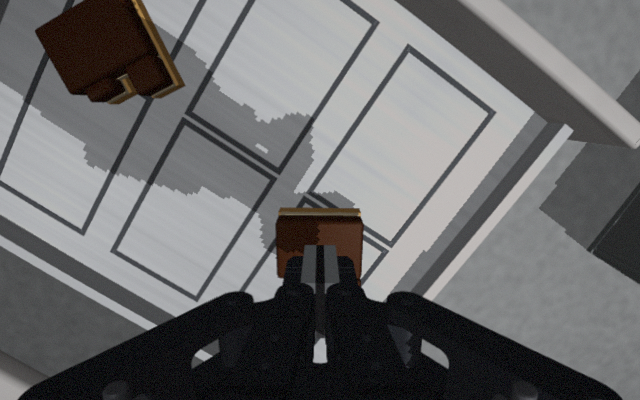

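View pics/t3.png

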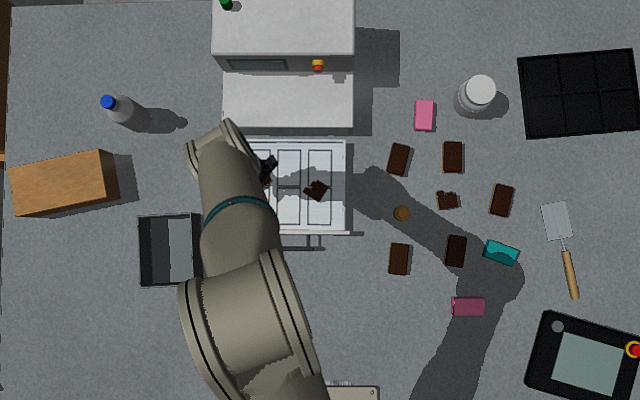

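Run:
```python
from wm import *
c,im,d=look('wrist','w4')
K,D,P,R=c
s=ctrl.read_state();print(s['eef_pos'],P)
for uv in [(282,216),(358,216),(320,216),(300,240),(345,240),(310,265),(320,250),(331,265),(320,275),(300,280),(345,275),(420,200)]:
    z=d[uv[1],uv[0]]; q=cv2.undistortPoints(np.float64([[uv]]),K,D)[0,0]
    print(uv,z,(P+R@np.array([q[0],-q[1],-1])*z).round(1), cast(c,[uv],44)[0].round(1))
```

```text
[603.2691191  174.63129977  23.86824038] [546.83642191 138.88008929 204.9453368 ]
(282, 216) 177.53583 [602.1 151.9  35.5] [599.3 151.2  44. ]
(358, 216) 176.99948 [580.8 184.5  36.1] [579.2 182.4  44. ]
(320, 216) 177.99136 [591.6 168.3  35.1] [589.3 166.8  44. ]
(300, 240) 170.4656 [604.6 165.   45.4] [605.2 165.2  44. ]
(345, 240) 171.87042 [593.  184.   44.1] [593. 184.  44.]
(310, 265) 129.89752 [596.5 166.9  85.9] [613.9 176.7  44. ]
(320, 250) 143.14359 [594.2 169.9  72.1] [604.3 176.5  44. ]
(331, 265) 129.92879 [592.2 173.5  85.9] [608.1 185.7  44. ]
(320, 275) 121.30058 [594.1 169.8  94.7] [615.9 184.   44. ]
(300, 280) 127.8137 [602.2 166.2  89.3] [623.9 176.9  44. ]
(345, 275) 130.62695 [592.6 180.1  86.3] [608.9 194.8  44. ]
(420, 200) 191.26125 [557.7 212.5  20.2] [556.3 203.   44. ]
```

Run:
```python
from wm import *
c=cam(vision,'wrist'); s=ctrl.read_state()
for dz in (0,20,40,60,80): print(proj(c,s['eef_pos']+[0,0,dz]))
im=cv2.imread('pics/w4.png'); cv2.imwrite('pics/w4c.png',cv2.resize(im[190:320,220:420],None,fx=4,fy=4,interpolation=cv2.INTER_CUBIC))
```

```text
[[317.98074556 232.70623686]]
[[317.85529966 246.59295519]]
[[317.69892868 263.93577079]]
[[317.49875811 286.19013162]]
[[317.23377737 315.74511866]]
```

View pics/w4c.png

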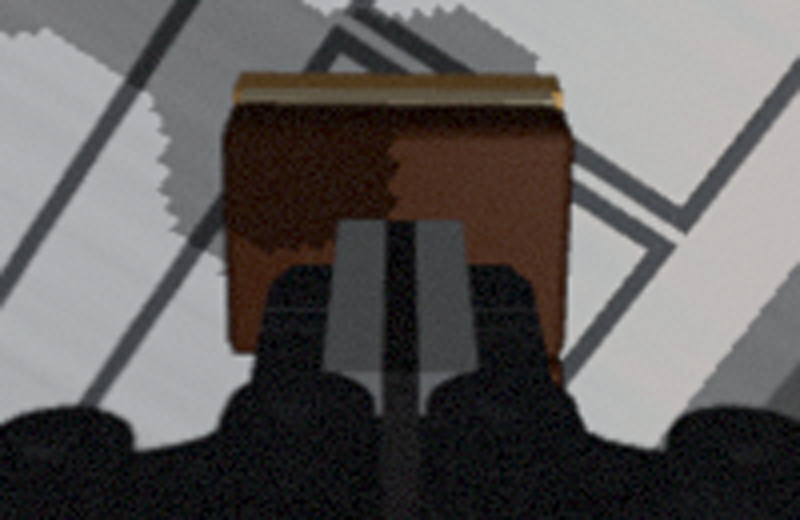

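Run:
```python
from wm import *
c,im,d=look('wrist','w5'); K,D,P,R=c
for u in (308,320,330):
  for v in range(238,262,3):
    z=d[v,u]; q=cv2.undistortPoints(np.float64([[(u,v)]]),K,D)[0,0]
    print((u,v),round(float(z),1),(P+R@np.array([q[0],-q[1],-1])*z).round(1), im[v,u])
for z in (24,44,60,75): print(z,proj(c,[594,170,z]))
```

```text
(308, 238) 172.0 [602.1 168.1  43.7] [13 19 33]
(308, 241) 171.3 [603.1 168.7  44.7] [13 22 37]
(308, 244) 171.8 [604.5 169.6  44.6] [25 29 41]
(308, 247) 0.0 [546.8 138.9 204.9] [72 70 65]
(308, 250) 142.9 [596.8 165.7  72.2] [68 67 65]
(308, 253) 140.7 [597.  166.   74.6] [70 66 65]
(308, 256) 136.8 [596.6 165.8  78.6] [69 70 68]
(308, 259) 134.6 [596.7 166.   80.9] [68 68 67]
(320, 238) 172.5 [599.1 173.2  43.2] [24 37 67]
(320, 241) 171.6 [600.  173.8  44.4] [26 38 69]
(320, 244) 171.7 [601.2 174.6  44.7] [28 44 71]
(320, 247) 145.8 [594.  169.9  69.2] [13 22 17]
(320, 250) 144.5 [594.6 170.2  70.8] [8 4 2]
(320, 253) 140.2 [594.2 170.   75. ] [18 22 25]
(320, 256) 136.9 [594.1 169.8  78.4] [16 15 17]
(320, 259) 134.7 [594.3 170.   80.8] [20 23 18]
(330, 238) 170.5 [595.8 176.9  45.1] [26 45 73]
(330, 241) 172.3 [597.5 178.1  43.8] [40 49 75]
(330, 244) 172.6 [598.8 179.   43.9] [33 40 68]
(330, 247) 146.1 [591.9 173.5  68.9] [72 69 65]
(330, 250) 143.1 [591.9 173.4  72.1] [70 68 63]
(330, 253) 140.6 [592.1 173.5  74.7] [67 66 65]
(330, 256) 137.1 [592.  173.2  78.3] [70 67 66]
(330, 259) 133.6 [591.8 172.9  81.8] [66 65 61]
24 [[320.04888429 215.08072497]]
44 [[320.15492637 227.22003604]]
60 [[320.25869395 239.10229962]]
75 [[320.37654701 252.60147719]]
```

Run:
```python
from wm import *
c,im,d=look('scene','s5'); s=ctrl.read_state()
uv=proj(c,[s['eef_pos']+[0,0,z] for z in (0,45)]); print(uv, s['eef_pos'])
u,v=uv[0].astype(int); cr=im[v-70:v+50,u-80:u+80]
cv2.imwrite('pics/s5c.png',cv2.resize(cr,None,fx=5,fy=5,interpolation=cv2.INTER_CUBIC))
```

```text
[[379.2855553  162.67400557]
 [381.49766005 151.57990831]] [603.1732357  174.63305547  23.7506835 ]
```

View pics/s5c.png

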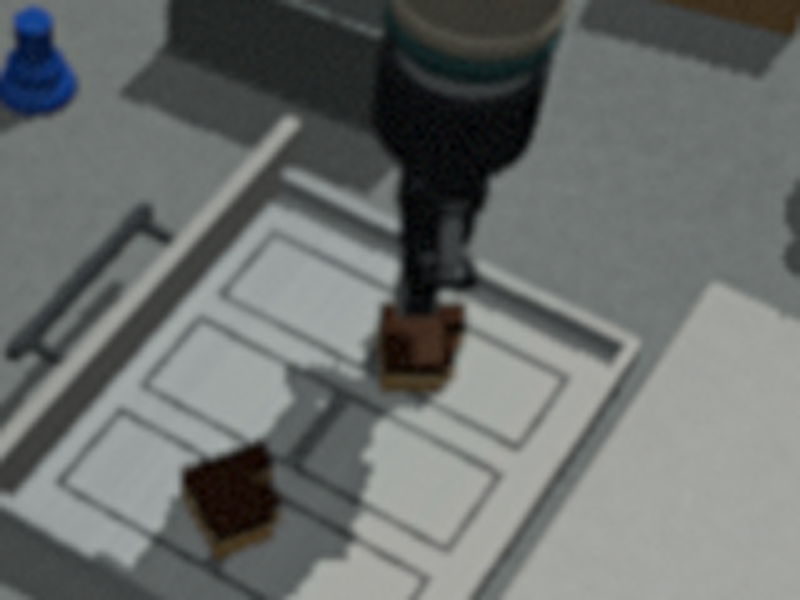

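The wrist depth and the scene view agree: the shut fingertips sit about 44 mm above the reported TCP, over the piece rather than around it. I'll open here, measure again and then lower in small steps.

>>> {"method": "play_rows", "body": {
  "slide": [
    [0,0,0],
    [0,0,0],
    [0,0,0],
    [0,0,0]
  ],
  "turn": [0,0,0,0],
  "fingers": [1,1,1,1]
}}

```text
clock: 3.2
eef_pos: [603.2, 174.7, 23.8]
tool_rot: [3.141, -0.003, -2.567]
force: [-0.5, 0.2, 1.0]
width: 72.0
```

Run:
```python
from wm import *
c,im,d=wm('w6',44)
K,D,P,R=c
s=ctrl.read_state();T=Rt.from_euler('xyz',s['tool_rot']).as_matrix()
v,u=np.mgrid[0:400:2,0:640:2]; z=d[::2,::2].ravel(); uv=np.c_[u.ravel(),v.ravel()]
q=cv2.undistortPoints(uv.astype(float).reshape(-1,1,2),K,D)[:,0]
X=P+(np.c_[q[:,0],-q[:,1],-np.ones(len(q))]*z[:,None])@R.T
L=(X-s['eef_pos'])@T   # tool coords
ok=(z>0)&(abs(L[:,1])<70)&(L[:,2]<-15)&(X[:,2]>50)
for lo,hi in((-70,-30),(30,70)):
    k=ok&(L[:,1]>lo)&(L[:,1]<hi); i=np.argsort(-L[k][:,2])[:8]; print(L[k][i].round(1),uv[k][i[0]])
```

```text
[324. 257.] ctr [610.4 179.8] size [42.8 44.8] yaw 32.9 area 1529
[133.  82.] ctr [583.   60.9] size [12.3 27.8] yaw -33.3 area 195
[160.  52.] ctr [562.6  66.5] size [13.5 40.6] yaw 40.7 area 122
[96. 35.] ctr [576.5  39.4] size [27.1 43.1] yaw -32.5 area 813
[[ -4.4 -35.2 -46.5]
 [ -3.1 -35.  -47. ]
 [ -5.  -35.1 -47.2]
 [  7.3 -35.1 -47.4]
 [ -7.6 -35.2 -47.6]
 [ -6.5 -35.1 -47.9]
 [  5.7 -35.  -47.9]
 [-10.2 -35.2 -48.3]] [236 280]
[[ 97.4  66.9 -25.9]
 [107.8  51.7 -26. ]
 [106.3  54.2 -26.1]
 [ 98.8  65.  -26.1]
 [107.   53.3 -26.2]
 [107.   54.2 -26.2]
 [101.1  62.2 -26.2]
 [104.   57.7 -26.2]] [478  34]
```

View pics/w6.png

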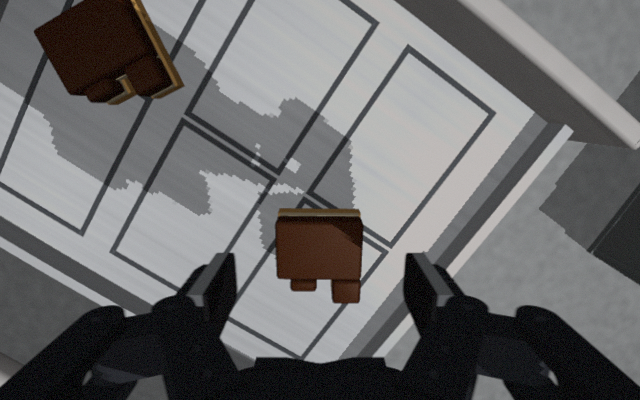

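>>> {"method": "play_rows", "body": {
  "slide": [
    [-1,1,20],
    [-1,1,36],
    [-1,1,44],
    [-1,1,44]
  ],
  "turn": [0,0,0,0],
  "fingers": [1,1,1,1]
}}

```text
clock: 3.75
eef_pos: [602.5, 175.8, -21.5]
tool_rot: [3.14, -0.005, -2.567]
force: [1.0, -0.7, 0.0]
width: 85.6
```

Run:
```python
from wm import *
c,im,d=wm('w7',44); go(ctrl,604,175.5,-22,213)
```

```text
[319. 304.] ctr [609.5 179.1] size [42.8 43.6] yaw 32.3 area 1522
[316. 243.] ctr [585.7 164.3] size [ 4.2 38. ] yaw -57.1 area 148
[63. 73.] ctr [582.3  62.9] size [13.1 26.5] yaw -18.1 area 185
[105.  49.] ctr [566.6  73.9] size [16.5 28.4] yaw 31.3 area 142
[32. 29.] ctr [575.2  47.1] size [15.4 29.2] yaw -32.7 area 240
t=3.80 pos [603.1 175.9 -20.8] yaw -147.1 -> slide [-0.5 -0.9  1.2] turn -0.001  w=85.4 F=[-0.4  0.3  0.2]
```

View pics/w7.png

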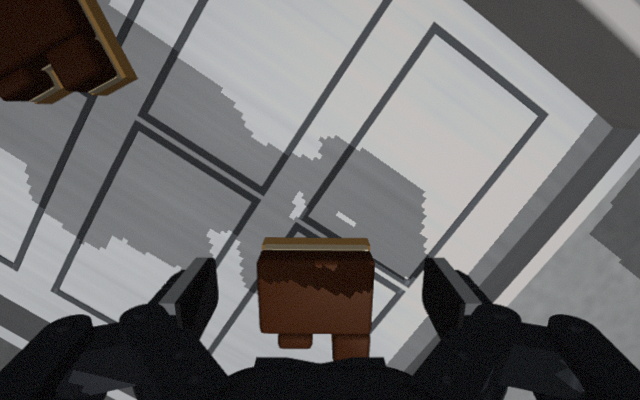

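The piece is now between the fingers, so I'm closing.

>>> {"method": "play_rows", "body": {
  "slide": [
    [0,0,0],
    [0,0,0],
    [0,0,0],
    [0,0,0],
    [0,0,0]
  ],
  "turn": [0,0,0,0,0],
  "fingers": [0,0,0,0,0]
}}

```text
clock: 4.42
eef_pos: [604.1, 176.2, -19.8]
tool_rot: [3.141, -0.002, -2.567]
force: [0.5, -0.0, 5.8]
width: 43.2
```

>>> {"method": "play_rows", "body": {
  "slide": [
    [0,0,-25],
    [0,0,-55],
    [0,0,-90],
    [0,0,-90]
  ],
  "turn": [0,0,0,0],
  "fingers": [0,0,0,0]
}}

```text
clock: 4.92
eef_pos: [606.3, 177.1, 72.9]
tool_rot: [-3.141, 0.003, -2.567]
force: [-0.3, -0.0, -0.3]
width: 43.6
```

Run:
```python
from wm import *
c,im,d=look('wrist','w8'); go(ctrl,438,388,75,180)
```

```text
t=4.97 pos [604.8 176.4  71.1] yaw -147.1 -> slide [ 25.  268.3  -4. ] turn 0.575  w=43.0 F=[-0.3 -0.3 -0.3]
```

View pics/w8.png

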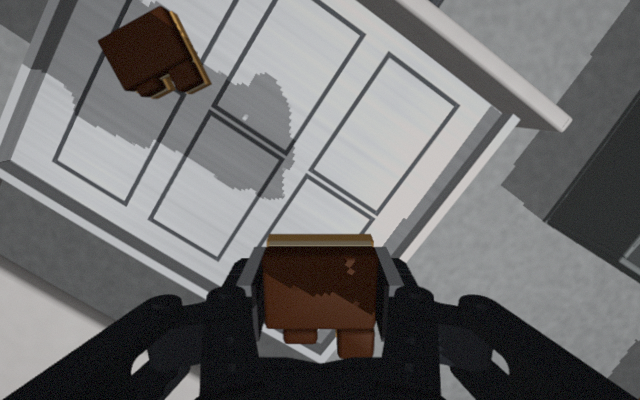

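>>> {"method": "play_rows", "body": {
  "slide": [
    [5,54,-4],
    [10,108,-4],
    [15,162,-4],
    [20,215,-4],
    [25,268,-4]
  ],
  "turn": [0,0,0,0,0],
  "fingers": [0,0,0,0,0]
}}

```text
clock: 5.6
eef_pos: [436.1, 388.1, 73.5]
tool_rot: [-3.141, -0.003, -2.567]
force: [1.1, 0.7, -0.2]
width: 43.1
```

>>> {"method": "play_rows", "body": {
  "slide": [
    [0,15,0],
    [0,15,0],
    [0,15,40]
  ],
  "turn": [0,0,0],
  "fingers": [0,0,0]
}}

```text
clock: 5.98
eef_pos: [431.7, 400.3, 34.8]
tool_rot: [-3.14, 0.003, -2.57]
force: [0.2, 0.4, -0.4]
width: 42.8
```

Run:
```python
from wm import *
c,im,d=look('wrist','w9'); go(ctrl,438,388,25,213)
```

```text
t=6.03 pos [428.1 396.1  28.5] yaw -147.3 -> slide [ -4.  -12.1   3.6] turn -0.004  w=43.1 F=[-1.  -1.4 -4.2]
```

View pics/w9.png

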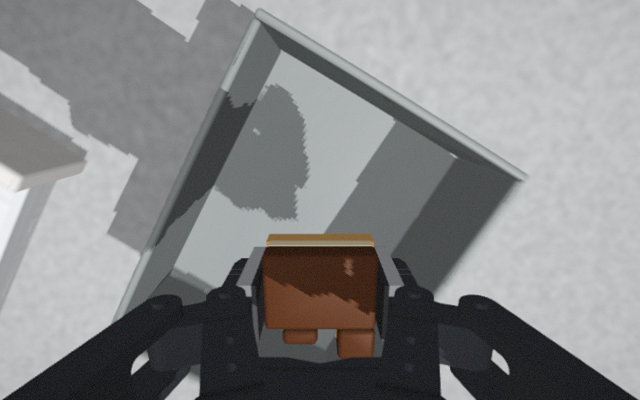

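>>> {"method": "play_rows", "body": {
  "slide": [
    [-4,-12,0],
    [-4,-12,3],
    [-4,-12,3],
    [-4,-12,3],
    [-4,-12,3]
  ],
  "turn": [0,0,0,0,0],
  "fingers": [0,0,0.7,0.7,0.7]
}}

```text
clock: 6.65
eef_pos: [437.9, 388.7, 26.1]
tool_rot: [-3.138, -0.008, -2.57]
force: [0.5, 0.2, -0.1]
width: 59.6
```

>>> {"method": "play_rows", "body": {
  "slide": [
    [0,0,-25],
    [0,0,-50],
    [0,0,-50]
  ],
  "turn": [0,0,0],
  "fingers": [0.7,0.7,1]
}}

```text
clock: 7.02
eef_pos: [439.2, 390.6, 78.2]
tool_rot: [-3.139, -0.003, -2.569]
force: [-0.5, 0.0, -0.1]
width: 75.6
```

Run:
```python
from wm import *
c,im,d=look('wrist','w10'); go(ctrl,571,36,65,237)
```

```text
t=7.08 pos [438.5 389.6  76.9] yaw -147.2 -> slide [  80.1 -369.    13.7] turn -0.422  w=82.6 F=[-0.1  0.3  0.2]
```

View pics/w10.png

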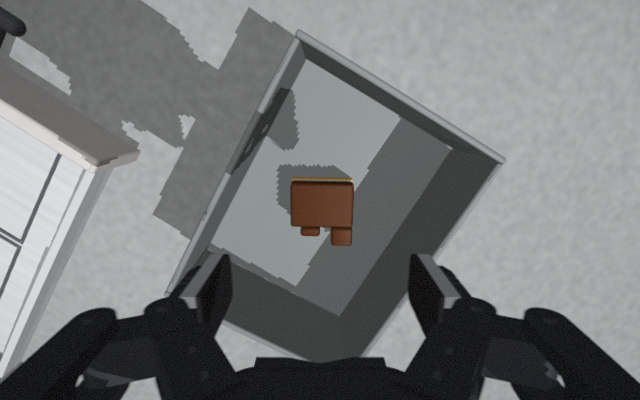

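The first piece lies in the bin, at (322,205) in the wrist view. Next is the second drawer piece.

>>> {"method": "play_rows", "body": {
  "slide": [
    [12,-55,3],
    [24,-110,6],
    [36,-165,9],
    [48,-220,11],
    [60,-275,13]
  ],
  "turn": [-0.07,-0.14,-0.21,-0.28,-0.35],
  "fingers": [1,1,1,1,1]
}}

```text
clock: 7.7
eef_pos: [536.7, 124.1, 64.1]
tool_rot: [-3.141, -0.008, -2.216]
force: [0.9, 0.3, -0.1]
width: 85.4
```

Run:
```python
from wm import *
go(ctrl,571,36,65,237)
```

```text
t=7.70 pos [536.7 124.1  64.1] yaw -127.0 -> slide [ 49.8 -80.5  -0.5] turn -0.070  w=85.4 F=[ 0.9  0.3 -0.1]
```

>>> {"method": "play_rows", "body": {
  "slide": [
    [25,-40,0],
    [50,-80,0],
    [50,-80,0],
    [50,-80,0],
    [50,-80,0]
  ],
  "turn": [-0.04,-0.07,-0.07,-0.07,-0.07],
  "fingers": [1,1,1,1,1]
}}

```text
clock: 8.32
eef_pos: [569.7, 38.2, 64.2]
tool_rot: [3.14, -0.007, -2.143]
force: [-1.2, -0.6, 0.9]
width: 85.5
```

Run:
```python
from wm import *
c,im,d=wm('w11',44)
go(ctrl,571,36,-22,237)
```

```text
[311. 236.] ctr [580.4  43.3] size [42.6 45. ] yaw 58.0 area 1530
[40. 35.] ctr [ 640.6 -132.9] size [40.8 58.9] yaw -35.5 area 1601
t=8.38 pos [569.9  38.1  64.4] yaw -122.8 -> slide [ 0.5 -2.2 86.4] turn 0.003  w=85.3 F=[0.6 1.  0. ]
```

View pics/w11.png

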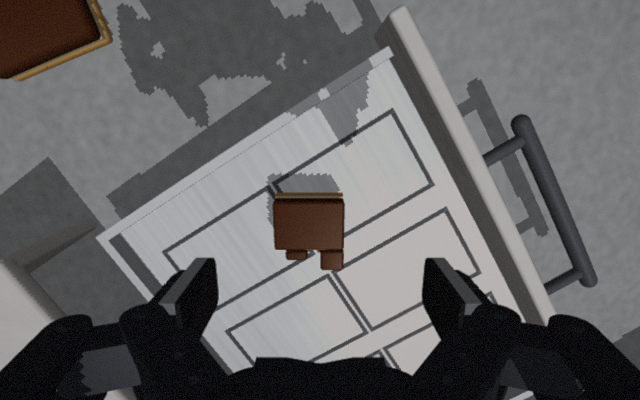

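>>> {"method": "play_rows", "body": {
  "slide": [
    [-3,-6,30],
    [-3,-6,65],
    [-3,-6,86],
    [-3,-6,86],
    [-3,-6,86]
  ],
  "turn": [0,0,0,0,0],
  "fingers": [1,1,1,1,0]
}}

```text
clock: 9.0
eef_pos: [576.6, 37.9, -20.8]
tool_rot: [3.141, -0.006, -2.142]
force: [1.1, -0.5, -0.1]
width: 69.8
```

>>> {"method": "play_rows", "body": {
  "slide": [
    [0,0,0],
    [0,0,0],
    [0,0,0],
    [0,0,0]
  ],
  "turn": [0,0,0,0],
  "fingers": [0,0,0,0]
}}

```text
clock: 9.5
eef_pos: [577.8, 38.3, -19.3]
tool_rot: [-3.14, -0.004, -2.142]
force: [-0.7, 0.4, 6.5]
width: 43.2
```

>>> {"method": "play_rows", "body": {
  "slide": [
    [0,0,-25],
    [0,0,-55],
    [0,0,-92],
    [0,0,-92]
  ],
  "turn": [0,0,0,0],
  "fingers": [0,0,0,0]
}}

```text
clock: 10.0
eef_pos: [580.5, 39.1, 75.9]
tool_rot: [-3.135, -0.0, -2.143]
force: [-0.0, 0.2, -0.7]
width: 42.9
```

Run:
```python
from wm import *
go(ctrl,428,405,75,213)
```

```text
t=10.00 pos [580.5  39.1  75.9] yaw -122.8 -> slide [-225.2  326.3   -1.2] turn 0.423  w=42.9 F=[-0.   0.2 -0.7]
```

>>> {"method": "play_rows", "body": {
  "slide": [
    [-32,46,0],
    [-64,93,0],
    [-96,140,0],
    [-130,187,0],
    [-162,234,0]
  ],
  "turn": [0.06,0.12,0.18,0.24,0.3],
  "fingers": [0,0,0,0,0]
}}

```text
clock: 10.62
eef_pos: [470.3, 303.3, 73.8]
tool_rot: [-3.135, 0.001, -2.445]
force: [0.5, 0.6, 0.1]
width: 43.0
```

Run:
```python
from wm import *
go(ctrl,405,394,70,180)
```

```text
t=10.62 pos [470.3 303.3  73.8] yaw -140.1 -> slide [ -8.1 111.5   3.2] turn 0.697  w=43.0 F=[0.5 0.6 0.1]
```

>>> {"method": "play_rows", "body": {
  "slide": [
    [-4,55,0],
    [-8,111,3],
    [-8,111,3],
    [-8,111,35],
    [-8,111,45]
  ],
  "turn": [0,0,0,0,0],
  "fingers": [0,0,0,0,0]
}}

```text
clock: 11.25
eef_pos: [404.8, 391.2, 26.3]
tool_rot: [-3.134, -0.003, -2.445]
force: [-0.5, -0.3, -0.1]
width: 43.2
```

>>> {"method": "play_rows", "body": {
  "slide": [
    [0,0,0],
    [0,0,0],
    [0,0,0],
    [0,0,-25],
    [0,0,-48]
  ],
  "turn": [0,0,0,0,0],
  "fingers": [0.7,0.7,0.7,0.7,0.7]
}}

```text
clock: 11.88
eef_pos: [404.8, 391.7, 75.4]
tool_rot: [-3.134, -0.002, -2.445]
force: [0.8, 0.5, 0.4]
width: 59.8
```

Run:
```python
from wm import *
c,im,d=look('wrist','w12'); go(ctrl,547,-277,80,189)
```

```text
t=11.93 pos [406.3 393.3  78.3] yaw -140.1 -> slide [ 321.8 -604.6    1.6] turn 0.539  w=59.9 F=[ 0.5 -0.1  2.6]
```

View pics/w12.png

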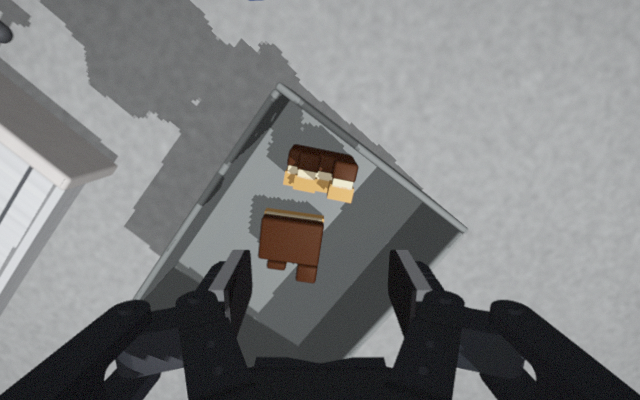

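Both drawer pieces are in the bin. Moving to the third piece on the table.

>>> {"method": "play_rows", "body": {
  "slide": [
    [27,-51,0],
    [54,-102,0],
    [81,-153,0],
    [108,-204,0],
    [135,-255,0]
  ],
  "turn": [0.05,0.1,0.15,0.2,0.25],
  "fingers": [1,1,1,1,1]
}}

```text
clock: 12.55
eef_pos: [467.0, 109.4, 80.2]
tool_rot: [-3.135, 0.006, -2.697]
force: [0.2, -0.1, -0.4]
width: 85.5
```

Run:
```python
from wm import *
c,im,d=look('top','t13')
for o in items(vision,'top',im,zf=lambda w:w[1]>-70 and w[0]>0): 
  if o[2][1]<300: print(*o)
go(ctrl,547,-277,78,189)
```

```text
[472. 302.] 24 [ 309.2 -332.4] [37.4 83.1] 58.2 1145.6389531963505
[237. 303.] 44 [305.9 226.7] [47.8 82.5] 0.1 1122.075159408152
[235. 265.] 44 [392.3 231.6] [ 48.  104.4] 0.0 952.2932426985353
[397. 258.] 24 [ 410.1 -155.7] [44.9 73.4] -7.2 2800.8183545430657
[453. 252.] 24 [ 428.6 -294.2] [47.6 74.5] -10.0 2857.6608229530975
[445. 199.] 24 [ 553.9 -275.5] [44.3 48.9] -82.4 1586.4341352423653
[499. 200.] 24 [ 550.1 -406.6] [48.2 75.9] -14.5 3167.4311818941496
[397. 160.] 24 [ 651.9 -158.3] [44.3 77.2] -15.0 3043.848619234748
[452. 157.] 24 [ 656.5 -291.4] [46.5 74.5] -1.4 3268.83351524733
t=12.60 pos [467.9  98.8  79.9] yaw -155.3 -> slide [  85.3 -374.4    6.4] turn 0.274  w=85.2 F=[ 0.5 -6.9  0.9]
```

>>> {"method": "play_rows", "body": {
  "slide": [
    [12,-53,0],
    [24,-107,2],
    [36,-160,3],
    [49,-214,4],
    [61,-267,5]
  ],
  "turn": [0.05,0.1,0.15,0.2,0.25],
  "fingers": [1,1,1,1,1]
}}

```text
clock: 13.22
eef_pos: [524.7, -171.1, 78.5]
tool_rot: [-3.13, 0.006, -2.962]
force: [1.0, 1.2, 0.0]
width: 85.6
```

Run:
```python
from wm import *
go(ctrl,547,-277,65,188)
```

```text
t=13.22 pos [ 524.7 -171.1   78.5] yaw -169.7 -> slide [  -2.9 -108.    14.8] turn 0.040  w=85.6 F=[1.  1.2 0. ]
```

>>> {"method": "play_rows", "body": {
  "slide": [
    [-1,-54,7],
    [-3,-108,14],
    [-3,-108,14],
    [-3,-108,14],
    [-3,-108,14]
  ],
  "turn": [0.04,0.04,0.04,0.04,0.04],
  "fingers": [1,1,1,1,1]
}}

```text
clock: 13.85
eef_pos: [547.4, -274.8, 66.1]
tool_rot: [-3.131, 0.007, -2.999]
force: [-0.2, -0.4, 0.0]
width: 85.5
```

Run:
```python
from wm import *
c,im,d=wm('w14',24)
go(ctrl,547,-277,-42,188)
```

```text
[275. 328.] ctr [ 649. -292.] size [42.8 69. ] yaw -2.2 area 2293
[315. 208.] ctr [ 552.7 -277.3] size [43.  49.9] yaw 8.2 area 1706
[464. 185.] ctr [ 516.2 -182.6] size [19.4 34.1] yaw -16.1 area 321
[124. 184.] ctr [ 550.2 -406.7] size [44.7 76.1] yaw -14.2 area 3056
[527.  43.] ctr [ 422.  -162.4] size [50.3 60.2] yaw -7.0 area 2347
[309.  38.] ctr [ 440.8 -297. ] size [43.  53.8] yaw -9.1 area 1966
t=13.90 pos [ 547.5 -275.    66.2] yaw -171.8 -> slide [  1.5  -0.8 108.2] turn 0.003  w=85.6 F=[-0.1  0.5  0.4]
```

View pics/w14.png

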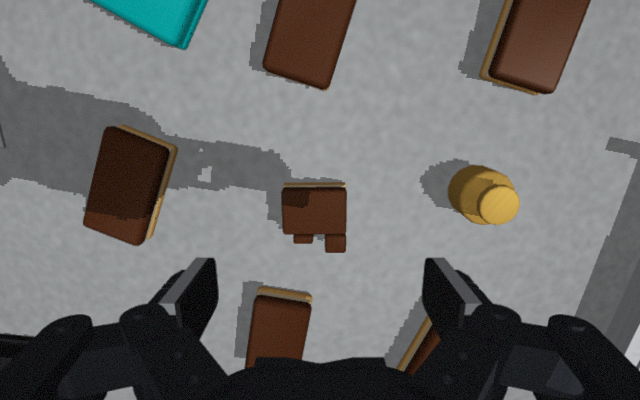

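>>> {"method": "play_rows", "body": {
  "slide": [
    [2,-3,45],
    [2,-3,90],
    [2,-3,107],
    [2,-3,107],
    [2,-3,107]
  ],
  "turn": [0,0,0,0,0],
  "fingers": [1,1,1,1,0]
}}

```text
clock: 14.52
eef_pos: [548.3, -279.5, -39.2]
tool_rot: [-3.129, 0.009, -2.999]
force: [0.3, -0.8, 0.6]
width: 69.8
```

>>> {"method": "play_rows", "body": {
  "slide": [
    [0,0,0],
    [0,0,0],
    [0,0,0],
    [0,0,0]
  ],
  "turn": [0,0,0,0],
  "fingers": [0,0,0,0]
}}

```text
clock: 15.02
eef_pos: [549.7, -280.2, -37.2]
tool_rot: [-3.128, 0.012, -2.999]
force: [-0.9, 0.4, 7.0]
width: 42.9
```

>>> {"method": "play_rows", "body": {
  "slide": [
    [0,0,-25],
    [0,0,-65],
    [0,0,-115],
    [0,0,-115]
  ],
  "turn": [0,0,0,0],
  "fingers": [0,0,0,0]
}}

```text
clock: 15.52
eef_pos: [551.6, -280.3, 82.9]
tool_rot: [-3.122, 0.02, -2.999]
force: [-0.4, -1.4, -1.1]
width: 42.9
```

Run:
```python
from wm import *
go(ctrl,465,378,78,195)
```

```text
t=15.53 pos [ 551.6 -280.3   82.9] yaw -171.8 -> slide [ -7.5 663.9  -7.7] turn -0.120  w=42.9 F=[-0.4 -1.4 -1.1]
```

>>> {"method": "play_rows", "body": {
  "slide": [
    [0,58,0],
    [-2,116,0],
    [-3,174,0],
    [-4,232,0],
    [-5,290,0]
  ],
  "turn": [0,0,0,0,0],
  "fingers": [0,0,0,0,0]
}}

```text
clock: 16.15
eef_pos: [514.9, 9.1, 77.1]
tool_rot: [-3.122, 0.02, -3.0]
force: [1.2, -0.1, -1.1]
width: 42.6
```

>>> {"method": "play_rows", "body": {
  "slide": [
    [0,58,0],
    [0,116,0],
    [0,174,0],
    [0,232,0],
    [0,290,0]
  ],
  "turn": [0,0,0,0,0],
  "fingers": [0,0,0,0,0]
}}

```text
clock: 16.77
eef_pos: [473.2, 297.7, 71.1]
tool_rot: [-3.122, 0.02, -3.0]
force: [0.8, 0.0, -0.4]
width: 43.0
```

Run:
```python
from wm import *
go(ctrl,470,380,70,188)
print(ctrl.read_state()['tool_rot'])
```

```text
t=16.77 pos [473.2 297.7  71.1] yaw -171.9 -> slide [-8.4 82.  -0.3] turn 0.002  w=43.0 F=[ 0.8  0.  -0.4]
[-3.12193589  0.01990028 -2.99966467]
```

>>> {"method": "play_rows", "body": {
  "slide": [
    [-4,50,0],
    [-8,82,0],
    [-8,82,0],
    [-8,82,30],
    [-8,82,42]
  ],
  "turn": [0,0,0,0,0],
  "fingers": [0,0,0,0,0]
}}

```text
clock: 17.4
eef_pos: [469.7, 376.7, 26.0]
tool_rot: [-3.119, 0.017, -3.001]
force: [-0.1, -1.0, 0.0]
width: 42.6
```

>>> {"method": "play_rows", "body": {
  "slide": [
    [0,0,0],
    [0,0,0],
    [0,0,0],
    [0,0,-25],
    [0,0,-48]
  ],
  "turn": [0,0,0,0,0],
  "fingers": [0.7,0.7,0.7,0.7,0.7]
}}

```text
clock: 18.02
eef_pos: [469.0, 377.8, 75.2]
tool_rot: [-3.119, 0.018, -3.001]
force: [-0.3, -0.0, 1.2]
width: 60.1
```

Run:
```python
from wm import *
c,im,d=look('wrist','w15'); go(ctrl,545,109,70,179)
print(ctrl.read_state()['tool_rot'])
```

```text
t=18.07 pos [470.6 379.4  78.3] yaw -171.9 -> slide [ -35.6 -277.9   14.4] turn 0.158  w=59.7 F=[ 1.2 -0.3  1.6]
[-3.12239243  0.02206583 -3.00090215]
```

View pics/w15.png

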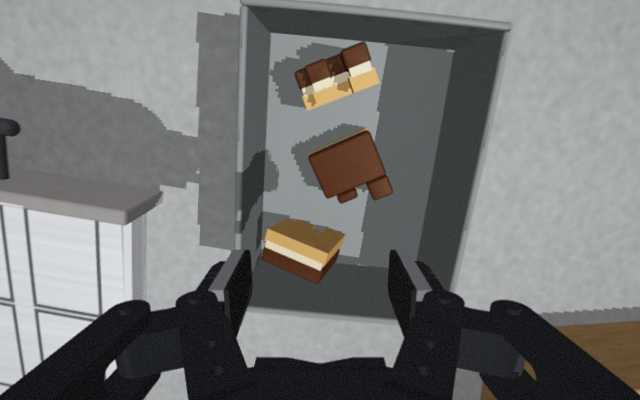

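All three broken ends lie in the bin. Next is a look at the drawer to get the marked places accurately.

>>> {"method": "play_rows", "body": {
  "slide": [
    [-7,-55,-10],
    [-14,-110,-20],
    [-21,-165,-35],
    [-28,-220,-45],
    [-36,-278,-55]
  ],
  "turn": [0.05,0.1,0.15,0.158,0.158],
  "fingers": [1,1,1,1,1]
}}

```text
clock: 18.7
eef_pos: [544.4, 108.8, 140.4]
tool_rot: [-3.127, 0.026, 3.125]
force: [1.1, 0.1, -0.2]
width: 85.3
```

>>> {"method": "play_rows", "body": {
  "slide": [
    [0,-6,0],
    [0,-6,0],
    [0,-6,0]
  ],
  "turn": [0,0,0],
  "fingers": [1,1,1]
}}

```text
clock: 19.08
eef_pos: [543.7, 105.0, 140.4]
tool_rot: [-3.128, 0.026, 3.128]
force: [0.4, 0.7, 0.1]
width: 85.4
```

Run:
```python
from wm import *
c,im,d=look('wrist','w16'); go(ctrl,545,109,70,179)
c,im,d=look('top','t16')
```

```text
t=19.12 pos [543.7 105.  140.3] yaw 179.2 -> slide [ 0.6  5.  70.2] turn 0.004  w=85.4 F=[-0.4  0.1  0. ]
```

View pics/w16.png

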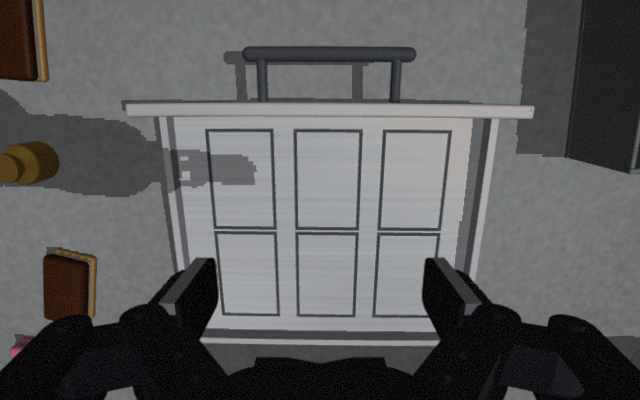

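Run:
```python
from wm import *
c=cam(vision,'wrist'); im=cv2.imread('pics/w16.png')
g=cv2.cvtColor(im,cv2.COLOR_BGR2GRAY)
roi=np.zeros_like(g); roi[115:325,190:470]=255
m=cv2.bitwise_and(cv2.adaptiveThreshold(g,255,cv2.ADAPTIVE_THRESH_MEAN_C,cv2.THRESH_BINARY,31,12),roi)
n,l,st,ce=cv2.connectedComponentsWithStats(m,connectivity=4)
for i in range(1,n):
    if 3000<st[i,4]<9000:
        k=max(blobs((l==i).astype(np.uint8)*255,100),key=cv2.contourArea)
        X=cast(c,k.reshape(-1,2),20)[:,:2].astype(np.float32); r=cv2.minAreaRect(X)
        print(st[i][:4],np.round(r[0],1),np.round(r[1],1),round(r[2],2))
```

```text
[209 132  64  94] [540.7  34.9] [52.5 85.2] 88.98
[297 132  62  95] [542.2 111. ] [52.6 85.5] 88.84
[381 133  67  95] [543.8 187.1] [52.8 85.5] 89.06
[218 234  59  79] [634.8  32.7] [53.4 85.3] 88.95
[298 235  57  80] [636.5 109.3] [52.7 85.7] 89.13
[376 236  61  80] [638.2 185.3] [52.8 86. ] 88.66
```

Place centres from the wrist view:
- front row: (540.7,34.9), (542.2,111.0), (543.8,187.1)
- back row: (634.8,32.7), (636.5,109.3), (638.2,185.3)

The drawer is turned about -1.05°. Now the first bar.

Run:
```python
from wm import *
go(ctrl,652,-158,70,165)
```

```text
t=19.18 pos [543.7 104.8 140.2] yaw 179.2 -> slide [-110.  -260.3   76.8] turn 0.248  w=84.9 F=[0.8 0.4 1.3]
```

>>> {"method": "play_rows", "body": {
  "slide": [
    [-22,-52,10],
    [-44,-104,20],
    [-66,-156,35],
    [-88,-208,55],
    [-110,-260,77]
  ],
  "turn": [0.05,0.1,0.15,0.2,0.248],
  "fingers": [1,1,1,1,1]
}}

```text
clock: 19.8
eef_pos: [653.3, -157.6, 69.1]
tool_rot: [-3.135, 0.029, 2.881]
force: [0.6, -1.2, 0.4]
width: 85.1
```

>>> {"method": "play_rows", "body": {
  "slide": [
    [0,-5,0],
    [0,-5,0],
    [0,-5,0]
  ],
  "turn": [0,0,0],
  "fingers": [1,1,1]
}}

```text
clock: 20.18
eef_pos: [652.4, -159.3, 69.6]
tool_rot: [-3.137, 0.029, 2.884]
force: [0.3, 0.1, -0.5]
width: 85.6
```

Run:
```python
from wm import *
c,im,d=wm('w17',24); go(ctrl,652,-158,-35,165)
```

```text
[142. 250.] ctr [ 656.4 -288.5] size [46.3 72.3] yaw -1.9 area 2570
[320. 206.] ctr [ 653.1 -158.2] size [42.7 74.7] yaw -14.6 area 3112
t=20.23 pos [ 652.4 -159.5   69.8] yaw 165.3 -> slide [  3.9   1.9 104.7] turn 0.004  w=85.5 F=[-0.2  0.1  0.9]
```

View pics/w17.png

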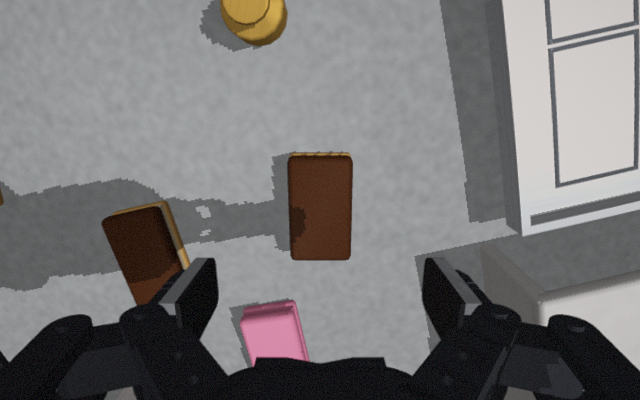

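>>> {"method": "play_rows", "body": {
  "slide": [
    [1,1,45],
    [2,2,90],
    [3,2,104],
    [3,2,104],
    [3,2,104]
  ],
  "turn": [0,0,0,0,0],
  "fingers": [1,1,1,1,0]
}}

```text
clock: 20.85
eef_pos: [654.6, -158.3, -32.2]
tool_rot: [-3.137, 0.033, 2.884]
force: [0.1, -0.5, 0.7]
width: 69.8
```

>>> {"method": "play_rows", "body": {
  "slide": [
    [0,0,0],
    [0,0,0],
    [0,0,0],
    [0,0,0]
  ],
  "turn": [0,0,0,0],
  "fingers": [0,0,0,0]
}}

```text
clock: 21.35
eef_pos: [656.4, -158.8, -29.9]
tool_rot: [-3.137, 0.037, 2.884]
force: [-0.5, 0.2, 7.3]
width: 42.6
```

Run:
```python
from wm import *
go(ctrl,635,33,80,179); print(ctrl.read_state()['tool_rot'])
```

```text
t=21.35 pos [ 656.4 -158.8  -29.9] yaw 165.3 -> slide [  65.5  179.5 -113.2] turn -0.240  w=42.6 F=[-0.5  0.2  7.3]
[-3.13674138  0.03654092  2.88416241]
```

>>> {"method": "play_rows", "body": {
  "slide": [
    [0,0,-30],
    [0,0,-70],
    [0,0,-113],
    [0,0,-113]
  ],
  "turn": [0,0,0,0],
  "fingers": [0,0,0,0]
}}

```text
clock: 21.85
eef_pos: [655.9, -158.1, 87.9]
tool_rot: [-3.137, 0.045, 2.884]
force: [0.1, -0.6, -0.9]
width: 42.5
```

```bash
cat >> wm.py <<'E'
def held(tag,target,yaw,htop=54,zt=60):
    """offset of held bar centre from TCP, then the move bringing bar centre to target xy, tcp z zt, bar yaw"""
    c,im,d=look('wrist',tag)
    s=ctrl.read_state(); z=s['eef_pos'][2]+htop
    m=dark(im); m=cv2.morphologyEx(m,cv2.MORPH_OPEN,np.ones((3,3)))
    best=min(blobs(m,1500),key=lambda k:np.hypot(*(k.reshape(-1,2).mean(0)-[320,290])))
    X=cast(c,best.reshape(-1,2),z)[:,:2].astype(np.float32); r=cv2.minAreaRect(X); b=cv2.boxPoints(r); e=b[1]-b[0]; f=b[2]-b[1]
    L=e if np.hypot(*e)>np.hypot(*f) else f
    by=np.degrees(np.arctan(L[1]/L[0])); o=np.array(r[0])-s['eef_pos'][:2]
    print('held ctr-tcp',o.round(1),'size',np.round(sorted(r[1]),1),'yaw',round(by,1),'tool yaw',np.degrees(s['tool_rot'][2]).round(1),'tilt',np.round(s['tool_rot'][:2],3))
E
python3 - <<'E'
from wm import *
held('w18',None,None)
go(ctrl,635,33,80,179)
E
```

```text
held ctr-tcp [-0.3  1.5] size [43.2 77.2] yaw -14.8 tool yaw 165.2 tilt [-3.137  0.041]
t=21.90 pos [ 654.  -157.6   85.5] yaw 165.2 -> slide [ 67.1 179.5   2. ] turn -0.240  w=42.5 F=[ 0.2  0.1 -1. ]
```

View pics/w18.png

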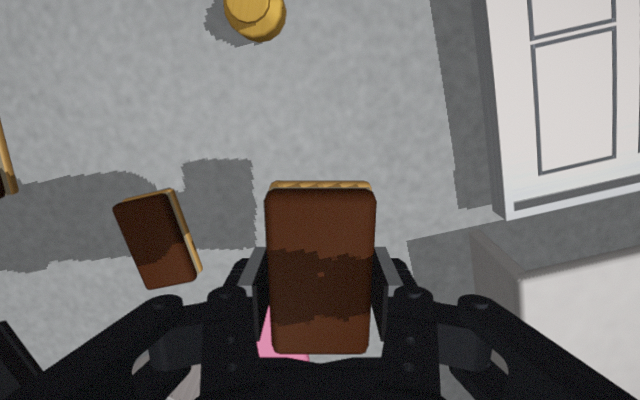

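>>> {"method": "play_rows", "body": {
  "slide": [
    [17,45,0],
    [34,90,0],
    [50,135,0],
    [67,180,2],
    [67,180,2]
  ],
  "turn": [-0.06,-0.12,-0.18,-0.24,-0.24],
  "fingers": [0,0,0,0,0]
}}

```text
clock: 22.52
eef_pos: [633.3, 40.5, 78.5]
tool_rot: [-3.131, 0.035, 3.133]
force: [0.3, -0.0, 0.4]
width: 42.4
```

>>> {"method": "play_rows", "body": {
  "slide": [
    [0,0,30],
    [0,0,30],
    [0,0,30]
  ],
  "turn": [0,0,0],
  "fingers": [0,0,0]
}}

```text
clock: 22.9
eef_pos: [634.5, 39.0, 48.6]
tool_rot: [-3.131, 0.035, 3.131]
force: [0.2, -0.7, -0.7]
width: 42.5
```

Run:
```python
from wm import *
held('w19',None,None)
go(ctrl,634.8,32.7,-9,179)
```

```text
held ctr-tcp [-4.   1.6] size [42.1 75.9] yaw -0.4 tool yaw 179.4 tilt [-3.131  0.036]
t=22.95 pos [635.   39.1  49.1] yaw 179.4 -> slide [ 2.2 -5.8 58.1] turn 0.007  w=43.0 F=[-1.1 -0.2 -0.1]
```

View pics/w19.png

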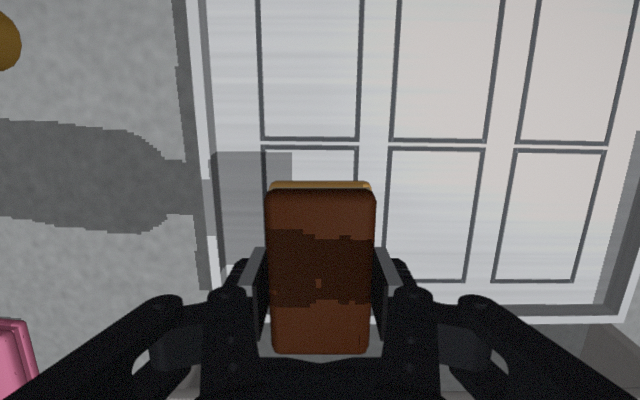

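>>> {"method": "play_rows", "body": {
  "slide": [
    [-2,-7,25],
    [-2,-7,48],
    [-2,-7,57],
    [-2,-7,57],
    [-2,-7,57]
  ],
  "turn": [0.007,0.007,0.007,0.007,0.007],
  "fingers": [0,0,0,0,0]
}}

```text
clock: 23.58
eef_pos: [639.8, 31.6, -6.6]
tool_rot: [-3.131, 0.038, 3.124]
force: [0.0, -0.4, -0.6]
width: 42.5
```

Run:
```python
from wm import *
held('w20',None,None)
go(ctrl,634.8,32.7,-9,179)
```

```text
held ctr-tcp [-3.2  1.7] size [42.1 76.4] yaw -1.0 tool yaw 179.0 tilt [-3.131  0.038]
t=23.62 pos [639.9  31.6  -6.6] yaw 179.0 -> slide [5.2 1.  2.2] turn 0.000  w=42.4 F=[ 0.1  0.6 -0.5]
```

View pics/w20.png

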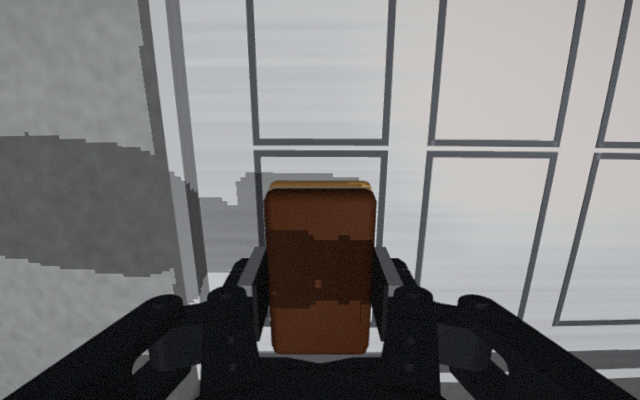

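>>> {"method": "play_rows", "body": {
  "slide": [
    [2,0,3],
    [2,0,3],
    [2,0,3],
    [2,0,3],
    [2,0,3]
  ],
  "turn": [0,0,0,0,0],
  "fingers": [0,0,0.62,0.62,0.62]
}}

```text
clock: 24.25
eef_pos: [638.1, 31.6, -9.6]
tool_rot: [-3.131, 0.038, 3.124]
force: [0.4, -1.0, -0.1]
width: 53.4
```

>>> {"method": "play_rows", "body": {
  "slide": [
    [0,0,-25],
    [0,0,-65],
    [0,0,-100],
    [0,0,-100]
  ],
  "turn": [0,0,0,0],
  "fingers": [0.62,0.62,1,1]
}}

```text
clock: 24.75
eef_pos: [636.7, 32.9, 93.6]
tool_rot: [-3.132, 0.045, 3.124]
force: [0.6, -1.0, -0.6]
width: 84.9
```

Run:
```python
from wm import *
c,im,d=wm('w21',44)
c,im,d=look('top','t21')
for o in items(vision,'top',im,zf=lambda w:w[1]>-70 and w[0]>0): 
  if o[2][1]<300: print(*o)
go(ctrl,656.4,-291,72,178.5)
```

```text
[319. 199.] ctr [633.9  33.5] size [42.1 76.7] yaw -1.0 area 3117
[54. 45.] ctr [ 529.  -129.6] size [24.3 32.4] yaw -13.5 area 443
[315. 279.] 44 [374.2  58.8] [137. 164.] -7.3 4016.4504280876154
[398. 259.] 24 [ 411.3 -155.8] [45.4 75.1] -7.0 3007.018844977487
[454. 250.] 24 [ 428.6 -294. ] [47.4 74.8] -9.5 3013.6754430984147
[300. 251.] 44 [432.9  84.5] [ 87.7 126.4] 89.6 2780.6329966041376
[498. 200.] 24 [ 550.2 -406.3] [48.8 75.9] -14.5 3061.0755650564097
[452. 159.] 24 [ 656.5 -291.4] [46.5 74.5] -1.4 3173.3100565737113
t=24.85 pos [634.1  32.7  90.4] yaw 179.0 -> slide [ -27.1 -323.    22.8] turn 0.009  w=85.4 F=[-0.5 -0.3 -0.1]
```

View pics/w21.png

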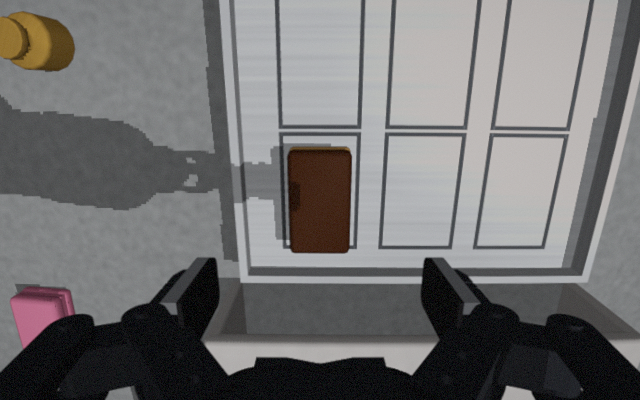

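The first bar lies inside back2, about 1 mm from centre. Next is the bar at (656,-290).

>>> {"method": "play_rows", "body": {
  "slide": [
    [-5,-58,4],
    [-9,-116,8],
    [-14,-174,12],
    [-19,-232,17],
    [-23,-280,21]
  ],
  "turn": [0,0,0,0,0],
  "fingers": [1,1,1,1,1]
}}

```text
clock: 25.48
eef_pos: [651.4, -250.6, 71.0]
tool_rot: [-3.132, 0.036, 3.123]
force: [0.5, 0.0, -0.2]
width: 85.3
```

>>> {"method": "play_rows", "body": {
  "slide": [
    [-3,-42,0],
    [-3,-42,0],
    [-3,-42,0],
    [-3,-42,0]
  ],
  "turn": [0.009,0.009,0.009,0.009],
  "fingers": [1,1,1,1]
}}

```text
clock: 25.98
eef_pos: [653.6, -290.2, 70.8]
tool_rot: [-3.134, 0.035, 3.116]
force: [0.0, -0.4, -0.2]
width: 85.2
```

Run:
```python
from wm import *
c,im,d=wm('w22',24)
go(ctrl,657,-290,-30,178.5); print(ctrl.read_state()['tool_rot'])
```

```text
[316. 210.] ctr [ 658.1 -292.1] size [42.6 75.9] yaw -2.0 area 3133
[507.  11.] ctr [ 535.8 -175.1] size [15.9 34.8] yaw -90.0 area 318
[129.  55.] ctr [ 553.1 -406.6] size [45.8 73. ] yaw -14.7 area 3049
t=26.02 pos [ 653.8 -290.4   71.1] yaw 178.5 -> slide [  0.4   1.3 101.2] turn 0.001  w=85.6 F=[-0.6  0.5  0.4]
[-3.13316433  0.03505627  3.11617866]
```

View pics/w22.png

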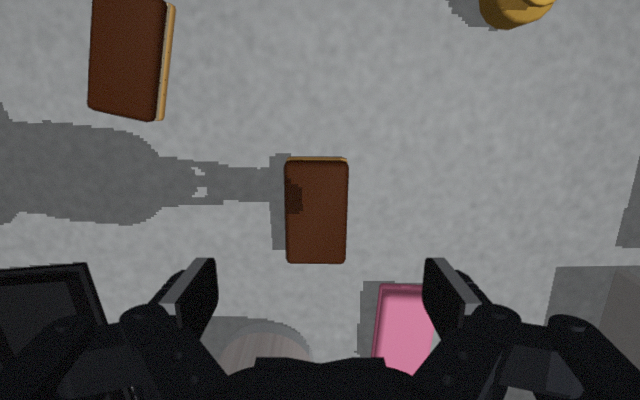

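>>> {"method": "play_rows", "body": {
  "slide": [
    [-1,-1,45],
    [-2,-1,85],
    [-2,-1,101],
    [-2,-1,101],
    [-2,-1,101]
  ],
  "turn": [0,0,0,0,0],
  "fingers": [1,1,1,0.8,0.7]
}}

```text
clock: 26.65
eef_pos: [660.8, -292.8, -27.9]
tool_rot: [-3.132, 0.038, 3.116]
force: [-0.0, -0.2, 0.3]
width: 59.4
```

>>> {"method": "play_rows", "body": {
  "slide": [
    [0,0,0],
    [0,0,0],
    [0,0,0],
    [0,0,-30],
    [0,0,-70]
  ],
  "turn": [0,0,0,0,0],
  "fingers": [0,0,0,0,0]
}}

```text
clock: 27.28
eef_pos: [657.2, -291.6, 42.0]
tool_rot: [-3.133, 0.036, 3.116]
force: [0.5, -0.4, -1.3]
width: 42.3
```

Run:
```python
from wm import *
go(ctrl,640,108,80,179); print(ctrl.read_state()['tool_rot'])
```

```text
t=27.27 pos [ 657.2 -291.6   42. ] yaw 178.6 -> slide [ 25.8 398.7 -42.4] turn -0.008  w=42.3 F=[ 0.5 -0.4 -1.3]
[-3.13296381  0.03576445  3.11645375]
```

>>> {"method": "play_rows", "body": {
  "slide": [
    [3,55,-20],
    [7,110,-42],
    [10,165,-42],
    [13,220,-42],
    [16,275,-42]
  ],
  "turn": [0,0,0,0,0],
  "fingers": [0,0,0,0,0]
}}

```text
clock: 27.9
eef_pos: [646.8, -14.3, 81.7]
tool_rot: [-3.133, 0.037, 3.116]
force: [0.9, 0.5, -0.4]
width: 42.1
```

>>> {"method": "play_rows", "body": {
  "slide": [
    [5,55,0],
    [8,110,0],
    [8,120,10],
    [8,120,35],
    [8,120,35]
  ],
  "turn": [-0.008,-0.008,-0.008,-0.008,-0.008],
  "fingers": [0,0,0,0,0]
}}

```text
clock: 28.52
eef_pos: [641.4, 104.2, 43.7]
tool_rot: [-3.131, 0.033, 3.124]
force: [0.8, 0.4, -0.3]
width: 42.2
```

Run:
```python
from wm import *
held('w23',None,None)
go(ctrl,636.5,109.3,-9,179)
```

```text
held ctr-tcp [-7.7  1.8] size [40.6 72.6] yaw -1.0 tool yaw 178.9 tilt [-3.132  0.035]
t=28.57 pos [642.5 104.2  44.9] yaw 178.9 -> slide [ 8.   5.5 53.6] turn -0.001  w=42.3 F=[-0.3 -0.4 -0.2]
```

View pics/w23.png

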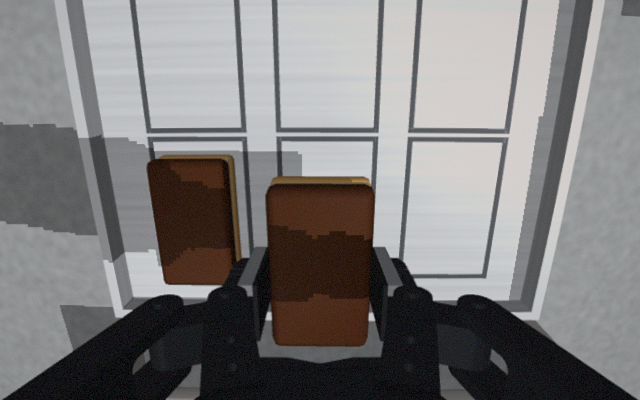

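Run:
```python
from wm import *
for h in (50,48,46): held('w23b',None,None,htop=h)
go(ctrl,636.5,109.3,-3,179)
```

```text
held ctr-tcp [-5.3  1.6] size [42.  75.2] yaw -1.2 tool yaw 178.9 tilt [-3.132  0.037]
held ctr-tcp [-3.6  1.4] size [42.9 76.7] yaw -1.0 tool yaw 178.9 tilt [-3.133  0.038]
held ctr-tcp [-2.1  1.5] size [43.6 78.1] yaw -1.2 tool yaw 178.9 tilt [-3.133  0.039]
t=28.73 pos [644.  104.9  46.4] yaw 178.9 -> slide [ 9.5  4.7 49.1] turn -0.001  w=42.5 F=[ 0.5 -1.3  1.2]
```

>>> {"method": "play_rows", "body": {
  "slide": [
    [5,3,25],
    [5,3,42],
    [5,3,49],
    [5,3,49],
    [5,3,49]
  ],
  "turn": [0,0,0,0,0],
  "fingers": [0,0,0,0,0]
}}

```text
clock: 29.35
eef_pos: [641.7, 107.5, -2.1]
tool_rot: [-3.133, 0.04, 3.123]
force: [0.4, -1.1, -0.6]
width: 42.2
```

Run:
```python
from wm import *
held('w24',None,None,htop=48.5)
go(ctrl,640.5,107.8,-4,179)
```

```text
held ctr-tcp [-3.3  1.4] size [43.1 76.7] yaw -1.0 tool yaw 178.9 tilt [-3.133  0.04 ]
t=29.40 pos [641.7 107.6  -2. ] yaw 178.9 -> slide [1.3 0.2 1.9] turn -0.001  w=42.4 F=[ 0.   0.4 -0.6]
```

View pics/w24.png

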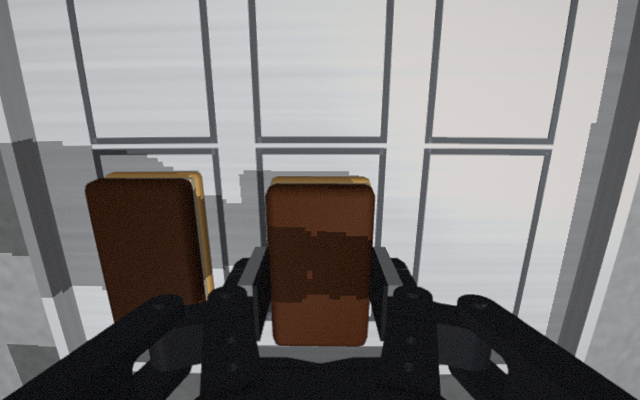

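>>> {"method": "play_rows", "body": {
  "slide": [
    [2,0,2],
    [2,0,2],
    [2,0,2],
    [2,0,2],
    [2,0,2]
  ],
  "turn": [0,0,0,0,0],
  "fingers": [0,0.62,0.62,0.62,0.62]
}}

```text
clock: 30.02
eef_pos: [639.8, 107.6, -4.1]
tool_rot: [-3.133, 0.04, 3.123]
force: [0.4, 0.0, -0.9]
width: 53.3
```

>>> {"method": "play_rows", "body": {
  "slide": [
    [0,0,-25],
    [0,0,-65],
    [0,0,-95],
    [0,0,-95],
    [0,0,-95]
  ],
  "turn": [0,0,0,0,0],
  "fingers": [0.62,0.62,1,1,1]
}}

```text
clock: 30.65
eef_pos: [635.5, 108.3, 90.3]
tool_rot: [-3.133, 0.039, 3.123]
force: [-0.1, -0.8, -0.6]
width: 85.6
```

Run:
```python
from wm import *
c,im,d=wm('w25',44)
c,im,d=look('top','t25')
for o in items(vision,'top',im,zf=lambda w:w[1]>-70 and w[0]>0): 
  if o[2][1]<300: print(*o)
go(ctrl,551,-406,72,166)
```

```text
[219. 200.] ctr [634.   36.8] size [46.5 76.2] yaw -1.2 area 3189
[321. 201.] ctr [635.2 109.4] size [42.3 76.9] yaw -1.1 area 3110
[398. 259.] 24 [ 411.1 -155.9] [45.2 75.3] -7.3 3006.9811725367326
[454. 250.] 24 [ 428.6 -294. ] [47.4 74.8] -9.5 2999.1735475114547
[244. 243.] 44 [453.8 216.5] [ 81.7 145.1] -86.4 3560.373305019457
[499. 200.] 24 [ 550.  -406.8] [48.7 75.9] -14.6 3078.6208397555165
[293. 174.] 44 [617.3  96.8] [24.1 36.4] -0.2 763.058952977648
[320. 166.] 44 [634.8  30.6] [40.9 72.6] -0.6 2527.8826479009294
t=30.75 pos [635.  108.2  89.5] yaw 178.9 -> slide [  75.  -515.5   19.3] turn 0.226  w=85.6 F=[-0.2 -1.   0.7]
```

View pics/w25.png

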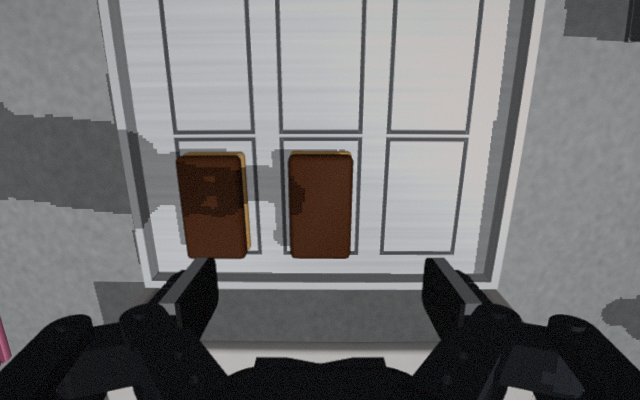

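back1 is filled, with the bar about 1 mm from centre. Next is the bar at (550,-407).

>>> {"method": "play_rows", "body": {
  "slide": [
    [8,-56,2],
    [16,-113,4],
    [25,-170,7],
    [33,-226,9],
    [41,-283,11]
  ],
  "turn": [0.04,0.08,0.12,0.16,0.2],
  "fingers": [1,1,1,1,1]
}}

```text
clock: 31.38
eef_pos: [588.1, -175.5, 78.3]
tool_rot: [-3.141, 0.037, 2.922]
force: [1.1, 0.2, 0.7]
width: 85.6
```

Run:
```python
from wm import *
go(ctrl,551,-406,72,165.5)
```

```text
t=31.38 pos [ 588.1 -175.5   78.3] yaw 167.4 -> slide [ -13.8 -233.     7.1] turn 0.033  w=85.6 F=[1.1 0.2 0.7]
```

>>> {"method": "play_rows", "body": {
  "slide": [
    [-4,-58,2],
    [-7,-116,4],
    [-10,-174,6],
    [-14,-233,7],
    [-14,-233,7]
  ],
  "turn": [0.033,0.033,0.033,0.033,0.033],
  "fingers": [1,1,1,1,1]
}}

```text
clock: 32.0
eef_pos: [546.6, -413.9, 70.4]
tool_rot: [-3.137, 0.035, 2.879]
force: [0.5, 0.2, -0.4]
width: 85.7
```

>>> {"method": "play_rows", "body": {
  "slide": [
    [0,-4,0],
    [0,-4,0]
  ],
  "turn": [0,0],
  "fingers": [1,1]
}}

```text
clock: 32.25
eef_pos: [545.0, -417.3, 69.6]
tool_rot: [-3.137, 0.033, 2.879]
force: [0.2, -0.1, 0.3]
width: 85.6
```

Run:
```python
from wm import *
c,im,d=wm('w26',24)
go(ctrl,551,-406,-30,165.5)
```

```text
[332. 209.] ctr [ 550.1 -409. ] size [42.6 75.4] yaw -14.5 area 3113
[452.  23.] ctr [ 454.9 -303.8] size [26.6 48.2] yaw 79.1 area 1050
t=32.30 pos [ 545.6 -416.6   69.9] yaw 165.0 -> slide [ 0.9 12.  99.9] turn -0.008  w=85.4 F=[0.3 0.5 0.3]
```

View pics/w26.png

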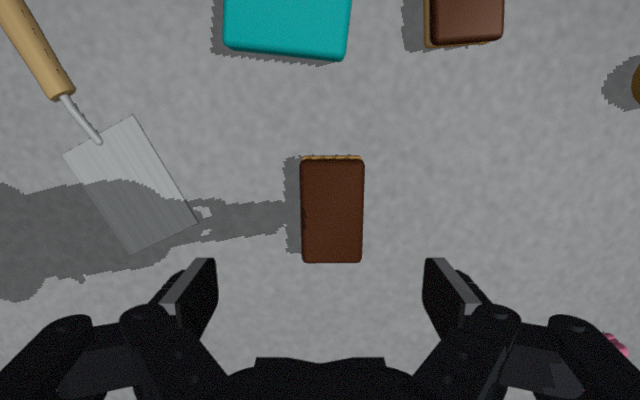

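>>> {"method": "play_rows", "body": {
  "slide": [
    [0,5,45],
    [0,9,85],
    [0,9,100],
    [0,9,100],
    [0,9,100]
  ],
  "turn": [-0.008,-0.008,-0.008,-0.008,-0.008],
  "fingers": [1,1,1,0.8,0.7]
}}

```text
clock: 32.92
eef_pos: [552.3, -410.1, -28.3]
tool_rot: [-3.136, 0.036, 2.888]
force: [0.0, -0.4, 0.4]
width: 59.6
```

>>> {"method": "play_rows", "body": {
  "slide": [
    [0,0,0],
    [0,0,0],
    [0,0,0],
    [0,0,-30],
    [0,0,-70]
  ],
  "turn": [0,0,0,0,0],
  "fingers": [0,0,0,0,0]
}}

```text
clock: 33.55
eef_pos: [549.1, -408.6, 41.7]
tool_rot: [-3.137, 0.034, 2.888]
force: [0.4, -0.4, -0.4]
width: 42.2
```

Run:
```python
from wm import *
go(ctrl,642,184,80,179); print(ctrl.read_state()['tool_rot'])
```

```text
t=33.55 pos [ 549.1 -408.6   41.7] yaw 165.5 -> slide [ 57.3 596.8 -42.9] turn -0.236  w=42.2 F=[ 0.4 -0.4 -0.4]
[-3.13717461  0.0344531   2.88820182]
```

>>> {"method": "play_rows", "body": {
  "slide": [
    [5,55,-20],
    [11,110,-43],
    [16,165,-43],
    [22,222,-43],
    [27,280,-43]
  ],
  "turn": [-0.03,-0.06,-0.09,-0.12,-0.15],
  "fingers": [0,0,0,0,0]
}}

```text
clock: 34.17
eef_pos: [592.2, -128.8, 83.3]
tool_rot: [-3.132, 0.035, 3.039]
force: [1.2, -0.9, -0.3]
width: 42.4
```

Run:
```python
from wm import *
go(ctrl,642,184,80,179); print(ctrl.read_state()['tool_rot'])
```

```text
t=34.17 pos [ 592.2 -128.8   83.3] yaw 174.1 -> slide [-17.3 316.3   0.8] turn -0.085  w=42.4 F=[ 1.2 -0.9 -0.3]
[-3.13186531  0.03474615  3.03872611]
```

>>> {"method": "play_rows", "body": {
  "slide": [
    [-3,58,0],
    [-6,116,0],
    [-10,174,0],
    [-13,232,0],
    [-16,290,0]
  ],
  "turn": [-0.02,-0.04,-0.06,-0.085,-0.085],
  "fingers": [0,0,0,0,0]
}}

```text
clock: 34.8
eef_pos: [638.4, 159.8, 81.6]
tool_rot: [-3.129, 0.035, 3.124]
force: [0.6, -0.6, -0.6]
width: 42.4
```

>>> {"method": "play_rows", "body": {
  "slide": [
    [0,18,15],
    [0,18,35],
    [0,18,35],
    [0,18,35]
  ],
  "turn": [0,0,0,0],
  "fingers": [0,0,0,0]
}}

```text
clock: 35.3
eef_pos: [640.3, 174.1, 46.2]
tool_rot: [-3.127, 0.035, 3.12]
force: [0.2, -0.5, -1.1]
width: 42.3
```

Run:
```python
from wm import *
for h in (51,48.5): held('w27',None,None,htop=h)
go(ctrl,638.2,185.3,-4,179)
```

```text
held ctr-tcp [-4.   1.3] size [42.  75.3] yaw -1.1 tool yaw 178.8 tilt [-3.128  0.035]
held ctr-tcp [-2.3  1.2] size [43.  76.9] yaw -1.1 tool yaw 178.8 tilt [-3.129  0.036]
t=35.40 pos [640.7 175.4  47. ] yaw 178.8 -> slide [ 4.5 10.5 50.7] turn -0.003  w=42.3 F=[ 0.3 -0.4 -1.2]
```

View pics/w27.png

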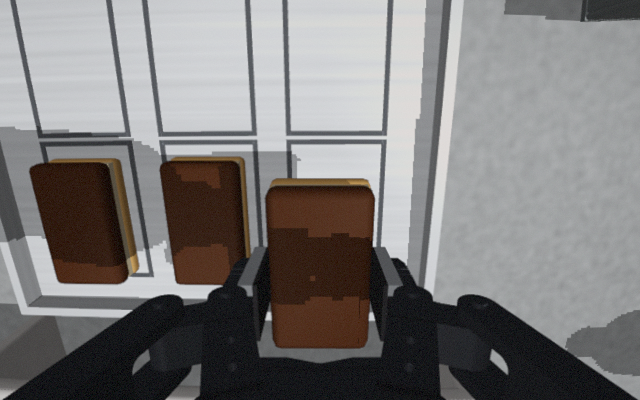

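>>> {"method": "play_rows", "body": {
  "slide": [
    [2,9,20],
    [2,9,42],
    [2,9,50],
    [2,9,50],
    [2,9,50]
  ],
  "turn": [0,0,0,0,0],
  "fingers": [0,0,0,0,0]
}}

```text
clock: 36.02
eef_pos: [640.7, 183.7, -3.4]
tool_rot: [-3.129, 0.036, 3.121]
force: [-0.6, 0.2, -1.3]
width: 42.7
```

Run:
```python
from wm import *
held('w28',None,None,htop=48.5)
go(ctrl,641,184,-4.5,179)
```

```text
held ctr-tcp [-2.6  1.6] size [43.  76.4] yaw -1.0 tool yaw 178.8 tilt [-3.129  0.036]
t=36.08 pos [640.8 183.7  -3.1] yaw 178.8 -> slide [-0.1  0.3  1.4] turn -0.003  w=42.3 F=[-1.4  0.4 -0.3]
```

>>> {"method": "play_rows", "body": {
  "slide": [
    [0,0,1],
    [0,0,1],
    [0,0,1],
    [0,0,1],
    [0,0,1]
  ],
  "turn": [0,0,0,0,0],
  "fingers": [0,0.62,0.62,0.62,0.62]
}}

```text
clock: 36.7
eef_pos: [640.9, 183.7, -4.0]
tool_rot: [-3.129, 0.036, 3.121]
force: [-1.0, -0.6, 0.5]
width: 53.1
```

>>> {"method": "play_rows", "body": {
  "slide": [
    [0,0,-25],
    [0,0,-65],
    [0,0,-95],
    [0,0,-95],
    [0,0,-95]
  ],
  "turn": [0,0,0,0,0],
  "fingers": [0.62,0.62,1,1,1]
}}

```text
clock: 37.33
eef_pos: [636.9, 184.8, 90.3]
tool_rot: [-3.128, 0.035, 3.121]
force: [-0.1, -0.6, -0.1]
width: 85.5
```

Run:
```python
from wm import *
c,im,d=wm('w29',44)
c,im,d=look('top','t29')
for o in items(vision,'top',im,zf=lambda w:w[1]>-70 and w[0]>0): 
  if o[2][1]<300: print(*o)
go(ctrl,430,-294,72,170.5)
```

```text
[320. 206.] ctr [638.2 185.5] size [42.2 75. ] yaw -1.2 area 3075
[107. 201.] ctr [634.8  37.3] size [46.3 76.9] yaw -0.9 area 3005
[218. 201.] ctr [635.5 112.7] size [46.5 76.7] yaw -1.4 area 3206
[467. 306.] 24 [ 295.8 -321.8] [42.9 79.4] 89.5 3287.071641762741
[398. 259.] 24 [ 410.5 -155.7] [45.5 74.1] -6.7 3018.515598074533
[454. 249.] 24 [ 428.7 -294.1] [47.3 74.6] -9.7 2918.0202019582503
[401. 213.] 24 [ 521.9 -166.9] [36.4 36.5] -0.9 1026.3923305990174
[257. 173.] 44 [620.7 182.4] [41.2 46. ] 89.4 1560.2662767921574
[289. 167.] 44 [635.6 106.2] [43.4 72.7] -0.6 2889.379420233192
[319. 166.] 44 [636.   30.6] [41.  75.1] -0.5 2759.0854537379055
t=37.42 pos [636.5 184.7  89.5] yaw 178.8 -> slide [ 197.2 -482.6   17.5] turn 0.145  w=85.3 F=[-0.6 -0.3 -0.2]
```

View pics/w29.png

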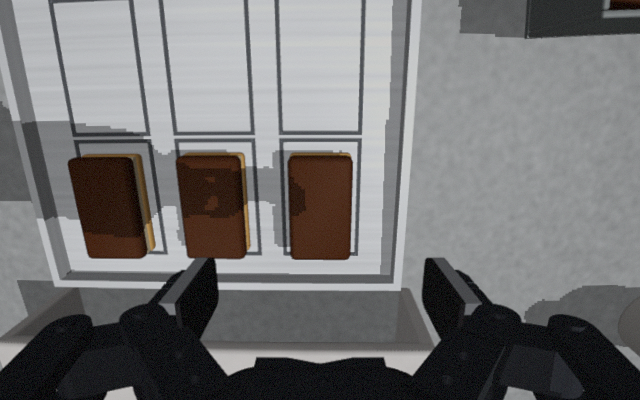

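The back row is full. Next is the bar at (429,-294).

>>> {"method": "play_rows", "body": {
  "slide": [
    [22,-54,2],
    [44,-107,4],
    [66,-161,6],
    [88,-215,8],
    [110,-268,10]
  ],
  "turn": [0.03,0.06,0.09,0.12,0.145],
  "fingers": [1,1,1,1,1]
}}

```text
clock: 38.05
eef_pos: [519.9, -82.8, 78.6]
tool_rot: [-3.133, 0.034, 2.975]
force: [1.3, -1.5, 0.2]
width: 85.2
```

Run:
```python
from wm import *
go(ctrl,430,-294,72,170.5)
```

```text
t=38.05 pos [519.9 -82.8  78.6] yaw 170.5 -> slide [  53.9 -223.1    6.7] turn -0.000  w=85.2 F=[ 1.3 -1.5  0.2]
```

>>> {"method": "play_rows", "body": {
  "slide": [
    [13,-55,2],
    [27,-110,4],
    [40,-165,6],
    [54,-218,6],
    [54,-218,6]
  ],
  "turn": [0,0,0,0,0],
  "fingers": [1,1,1,1,1]
}}

```text
clock: 38.67
eef_pos: [426.8, -294.2, 71.7]
tool_rot: [-3.131, 0.031, 2.965]
force: [-0.1, 0.7, 0.2]
width: 85.4
```

>>> {"method": "play_rows", "body": {
  "slide": [
    [0,0,0],
    [0,0,0]
  ],
  "turn": [0,0],
  "fingers": [1,1]
}}

```text
clock: 38.92
eef_pos: [427.0, -293.0, 71.3]
tool_rot: [-3.131, 0.031, 2.967]
force: [0.3, 0.3, 0.5]
width: 85.4
```

Run:
```python
from wm import *
c,im,d=wm('w30',24)
go(ctrl,430,-294,-30,170.5)
```

```text
[494. 276.] ctr [ 500.4 -175.2] size [22.6 29.8] yaw -64.5 area 451
[316. 206.] ctr [ 427.1 -294.9] size [42.7 75.1] yaw -9.8 area 3126
[505. 140.] ctr [ 409.7 -159.5] size [47.3 74.8] yaw -6.8 area 2795
t=38.98 pos [ 427.3 -292.9   71.4] yaw 170.0 -> slide [  0.3   0.4 101.4] turn -0.008  w=85.1 F=[ 0.2  0.3 -0.6]
```

View pics/w30.png

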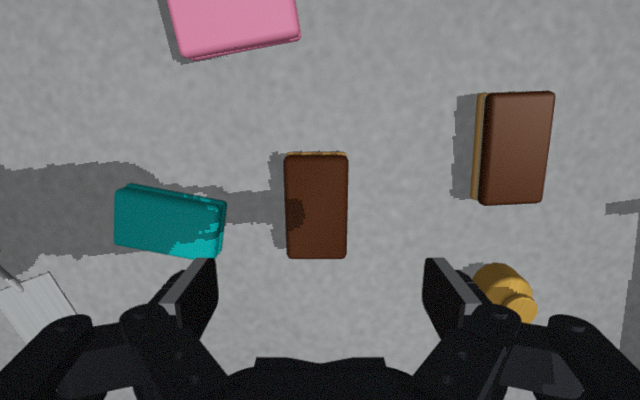

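>>> {"method": "play_rows", "body": {
  "slide": [
    [2,-1,30],
    [2,-1,60],
    [2,-1,90],
    [2,-1,101],
    [2,-1,101]
  ],
  "turn": [0,0,0,0,0],
  "fingers": [0.72,0.72,0.72,0.72,0.7]
}}

```text
clock: 39.6
eef_pos: [428.2, -294.1, -29.9]
tool_rot: [-3.132, 0.03, 2.969]
force: [-0.7, 0.1, 0.2]
width: 59.9
```

>>> {"method": "play_rows", "body": {
  "slide": [
    [0,0,0],
    [0,0,0],
    [0,0,0],
    [0,0,-30],
    [0,0,-70]
  ],
  "turn": [0,0,0,0,0],
  "fingers": [0,0,0,0,0]
}}

```text
clock: 40.22
eef_pos: [425.8, -292.7, 40.7]
tool_rot: [-3.133, 0.029, 2.969]
force: [0.7, -0.5, 0.1]
width: 42.5
```

Run:
```python
from wm import *
go(ctrl,544,34,85,179); print(ctrl.read_state()['tool_rot'])
```

```text
t=40.23 pos [ 425.8 -292.7   40.7] yaw 170.1 -> slide [-61.6 341.7 -45.7] turn -0.155  w=42.5 F=[ 0.7 -0.5  0.1]
[-3.13254624  0.02874416  2.96918468]
```

>>> {"method": "play_rows", "body": {
  "slide": [
    [-8,45,-25],
    [-18,100,-46],
    [-29,158,-46],
    [-39,214,-46],
    [-49,270,-46]
  ],
  "turn": [-0.03,-0.06,-0.09,-0.12,-0.155],
  "fingers": [0,0,0,0,0]
}}

```text
clock: 40.85
eef_pos: [519.9, -32.8, 86.3]
tool_rot: [-3.128, 0.028, 3.125]
force: [0.8, -0.7, -0.9]
width: 42.5
```

Run:
```python
from wm import *
go(ctrl,544,34,45,179); print(ctrl.read_state()['tool_rot'])
```

```text
t=40.85 pos [519.9 -32.8  86.3] yaw 179.1 -> slide [-21.8  67.7  41.1] turn 0.001  w=42.5 F=[ 0.8 -0.7 -0.9]
[-3.12806153  0.02830716  3.12520861]
```

>>> {"method": "play_rows", "body": {
  "slide": [
    [-18,35,0],
    [-22,64,10],
    [-22,64,41],
    [-22,64,41],
    [-22,64,41]
  ],
  "turn": [0,0,0,0,0],
  "fingers": [0,0,0,0,0]
}}

```text
clock: 41.48
eef_pos: [544.4, 29.7, 45.9]
tool_rot: [-3.128, 0.029, 3.124]
force: [-0.5, -0.2, -0.9]
width: 42.6
```

Run:
```python
from wm import *
for h in (51,48.5): held('w31',None,None,htop=h)
go(ctrl,540.7,34.9,-4,179)
```

```text
held ctr-tcp [0.9 1.9] size [42.7 81.2] yaw -0.9 tool yaw 179.0 tilt [-3.128  0.03 ]
held ctr-tcp [3.  1.7] size [43.6 83.6] yaw -0.9 tool yaw 179.0 tilt [-3.128  0.03 ]
t=41.58 pos [544.9  29.7  46.3] yaw 179.0 -> slide [ 5.8  5.8 50.1] turn -0.000  w=42.7 F=[ 0.1 -0.4 -1. ]
```

View pics/w31.png

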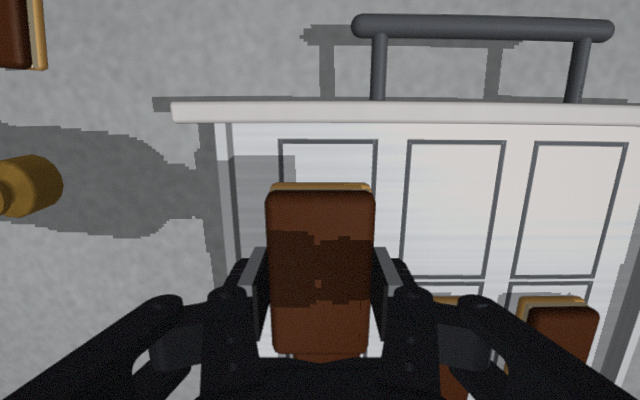

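>>> {"method": "play_rows", "body": {
  "slide": [
    [3,4,20],
    [3,4,42],
    [3,4,52],
    [3,4,52],
    [3,4,52]
  ],
  "turn": [0,0,0,0,0],
  "fingers": [0,0,0,0,0]
}}

```text
clock: 42.2
eef_pos: [544.3, 33.0, -5.0]
tool_rot: [-3.128, 0.032, 3.124]
force: [0.6, -0.1, -0.9]
width: 42.8
```

Run:
```python
from wm import *
held('w32',None,None,htop=52.5)
go(ctrl,543.7,33.2,-8.5,179)
```

```text
held ctr-tcp [-1.   1.7] size [42.5 77.9] yaw -0.9 tool yaw 179.0 tilt [-3.128  0.032]
t=42.25 pos [544.3  33.   -4.9] yaw 179.0 -> slide [0.7 0.2 3.5] turn -0.000  w=42.1 F=[-0.1 -0.2 -0.7]
```

View pics/w32.png

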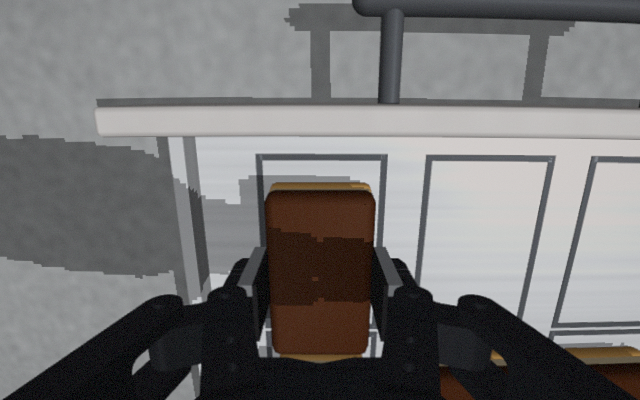

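>>> {"method": "play_rows", "body": {
  "slide": [
    [1.5,0,3],
    [1.5,0,3],
    [1.5,0,3],
    [1.5,0,3],
    [1.5,0,3]
  ],
  "turn": [0,0,0,0,0],
  "fingers": [0,0,0.62,0.62,0.62]
}}

```text
clock: 42.88
eef_pos: [543.0, 33.0, -7.9]
tool_rot: [-3.128, 0.032, 3.124]
force: [-1.0, -0.0, 0.8]
width: 52.8
```

>>> {"method": "play_rows", "body": {
  "slide": [
    [0,0,-25],
    [0,0,-65],
    [0,0,-95],
    [0,0,-95],
    [0,0,-95]
  ],
  "turn": [0,0,0,0,0],
  "fingers": [0.62,0.62,1,1,1]
}}

```text
clock: 43.5
eef_pos: [539.4, 34.2, 86.5]
tool_rot: [-3.128, 0.031, 3.124]
force: [-0.1, -0.1, 0.4]
width: 85.6
```

Run:
```python
from wm import *
c,im,d=wm('w33',44)
c,im,d=look('top','t33')
for o in items(vision,'top',im,zf=lambda w:w[1]>-70 and w[0]>0): 
  if o[2][1]<300: print(*o)
go(ctrl,411,-157,72,173)
```

```text
[525. 301.] ctr [617.2 184.1] size [34.9 43.1] yaw 88.5 area 1057
[403. 326.] ctr [635.6 104.3] size [43.1 75.3] yaw -1.2 area 2202
[320. 322.] ctr [632.   33.4] size [42.2 70.4] yaw -1.0 area 2768
[319. 208.] ctr [540.8  34.9] size [42.4 76.9] yaw -0.8 area 3129
[ 55. 181.] ctr [ 516.4 -146.3] size [34.4 61.1] yaw -71.0 area 1622
[38. 40.] ctr [ 427.8 -137.5] size [44.2 45.6] yaw -4.0 area 1831
[398. 259.] 24 [ 411.1 -155.8] [45.5 75.3] -7.3 3018.520810693968
[285. 253.] 44 [419.3 110.1] [71.5 82.7] -4.5 1157.607049746206
[401. 213.] 24 [ 520.7 -166.9] [34.  36.4] 89.5 1020.4948041234165
[289. 213.] 44 [524.8 108. ] [62.6 69.7] 44.6 753.5333113067318
[320. 159.] 44 [649.3  30.5] [41.  48.6] -0.5 1346.0580522592645
[288. 166.] 44 [640.6 105.3] [41.1 68. ] -0.2 2199.7050385701004
[259. 168.] 44 [635.3 176.6] [53.2 80.8] 0.2 3206.8365343604237
t=43.60 pos [539.   34.2  85.9] yaw 179.0 -> slide [ 125.  -193.3   12.8] turn 0.104  w=85.2 F=[0.1 0.1 0.5]
```

View pics/w33.png

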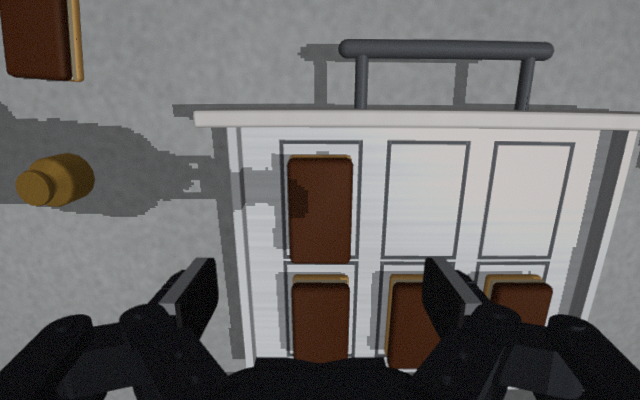

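front2 is on target. Now the last bar, at (411,-156).

>>> {"method": "play_rows", "body": {
  "slide": [
    [31,-48,3],
    [62,-96,6],
    [93,-145,9],
    [125,-192,12],
    [125,-192,12]
  ],
  "turn": [0.03,0.06,0.09,0.104,0.104],
  "fingers": [1,1,1,1,1]
}}

```text
clock: 44.22
eef_pos: [406.3, -159.6, 71.6]
tool_rot: [-3.13, 0.026, 3.011]
force: [0.6, 0.2, -0.0]
width: 85.6
```

>>> {"method": "play_rows", "body": {
  "slide": [
    [0,0,0],
    [0,0,0],
    [0,0,0]
  ],
  "turn": [0,0,0],
  "fingers": [1,1,1]
}}

```text
clock: 44.6
eef_pos: [407.0, -158.5, 71.5]
tool_rot: [-3.13, 0.026, 3.013]
force: [0.1, -0.1, -0.5]
width: 85.2
```

Run:
```python
from wm import *
c,im,d=wm('w34',24)
go(ctrl,411,-157,-30,173)
```

```text
[326. 325.] ctr [ 501.2 -165.7] size [25.8 36.9] yaw -84.1 area 503
[609. 324.] ctr [531.2  61.6] size [28.4 58.8] yaw 45.2 area 872
[323. 206.] ctr [ 408.2 -155.6] size [42.6 77.3] yaw -6.9 area 3159
t=44.65 pos [ 407.  -158.6   71.5] yaw 172.6 -> slide [ -1.2   3.3 101.6] turn -0.007  w=85.6 F=[-0.3  0.7  0.6]
```

View pics/w34.png

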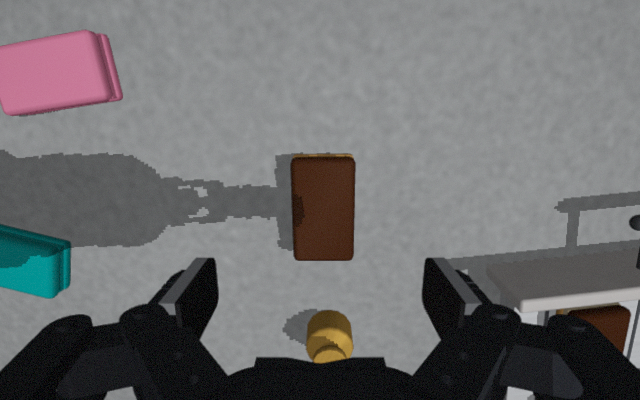

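>>> {"method": "play_rows", "body": {
  "slide": [
    [0.5,4,40],
    [0.5,4,80],
    [0.5,4,101],
    [0.5,4,101],
    [0.5,4,101]
  ],
  "turn": [-0.007,-0.007,-0.007,-0.007,-0.007],
  "fingers": [1,1,0.8,0.7,0.7]
}}

```text
clock: 45.28
eef_pos: [410.2, -155.3, -30.1]
tool_rot: [-3.131, 0.027, 3.021]
force: [0.3, -0.7, -0.8]
width: 60.1
```

>>> {"method": "play_rows", "body": {
  "slide": [
    [0,0,0],
    [0,0,0],
    [0,0,0],
    [0,0,-30],
    [0,0,-70]
  ],
  "turn": [0,0,0,0,0],
  "fingers": [0,0,0,0,0]
}}

```text
clock: 45.9
eef_pos: [407.6, -153.8, 40.5]
tool_rot: [-3.131, 0.024, 3.022]
force: [0.6, -0.8, -0.4]
width: 42.7
```

Run:
```python
from wm import *
go(ctrl,545,110,85,179); print(ctrl.read_state()['tool_rot'])
```

```text
t=45.90 pos [ 407.6 -153.8   40.5] yaw 173.1 -> slide [-106.   277.8  -44.9] turn -0.102  w=42.7 F=[ 0.6 -0.8 -0.4]
[-3.13130855  0.02402763  3.02198355]
```

>>> {"method": "play_rows", "body": {
  "slide": [
    [-5,25,-30],
    [-25,70,-46],
    [-46,122,-46],
    [-66,175,-46],
    [-86,228,-46]
  ],
  "turn": [-0.03,-0.06,-0.09,-0.102,-0.102],
  "fingers": [0,0,0,0,0]
}}

```text
clock: 46.52
eef_pos: [519.6, 64.5, 86.5]
tool_rot: [-3.129, 0.023, 3.124]
force: [0.3, -0.1, -0.7]
width: 42.3
```

Run:
```python
from wm import *
go(ctrl,545,109.5,45,179); print(ctrl.read_state()['tool_rot'])
```

```text
t=46.52 pos [519.6  64.5  86.5] yaw 179.0 -> slide [-23.6  46.   41.5] turn 0.000  w=42.3 F=[ 0.3 -0.1 -0.7]
[-3.12853784  0.02263302  3.12433178]
```

>>> {"method": "play_rows", "body": {
  "slide": [
    [-20,35,0],
    [-23,43,10],
    [-23,43,41],
    [-23,43,41],
    [-23,43,41]
  ],
  "turn": [0,0,0,0,0],
  "fingers": [0,0,0,0,0]
}}

```text
clock: 47.15
eef_pos: [544.1, 106.0, 46.0]
tool_rot: [-3.128, 0.022, 3.124]
force: [1.1, -0.1, -0.0]
width: 42.7
```

Run:
```python
from wm import *
for h in (52.5,): held('w35',None,None,htop=h)
go(ctrl,542.2,111,-7,179)
```

```text
held ctr-tcp [0.8 1.5] size [42.8 79.7] yaw -1.0 tool yaw 179.0 tilt [-3.129  0.023]
t=47.20 pos [544.6 106.2  46.4] yaw 179.0 -> slide [ 3.7  5.4 53.3] turn -0.000  w=42.2 F=[-0.1 -0.2  0.3]
```

View pics/w35.png

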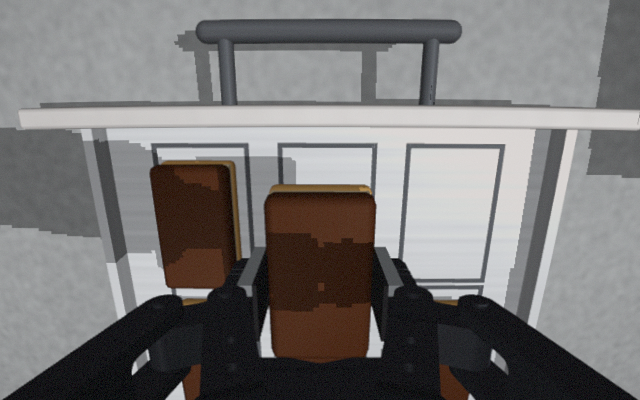

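>>> {"method": "play_rows", "body": {
  "slide": [
    [2,4,20],
    [2,4,42],
    [2,4,52],
    [2,4,52],
    [2,4,52]
  ],
  "turn": [0,0,0,0,0],
  "fingers": [0,0,0,0,0]
}}

```text
clock: 47.82
eef_pos: [544.5, 109.8, -4.8]
tool_rot: [-3.129, 0.025, 3.124]
force: [0.1, 0.6, 0.6]
width: 42.5
```

Run:
```python
from wm import *
held('w36',None,None,htop=52.5)
go(ctrl,543.5,109.4,-8.5,179)
```

```text
held ctr-tcp [0.3 1.8] size [43.1 77.9] yaw -1.1 tool yaw 179.0 tilt [-3.129  0.025]
t=47.88 pos [544.5 109.8  -4.8] yaw 179.0 -> slide [ 1.1 -0.4  3.6] turn -0.001  w=42.7 F=[ 0.3  0.4 -0.6]
```

View pics/w36.png

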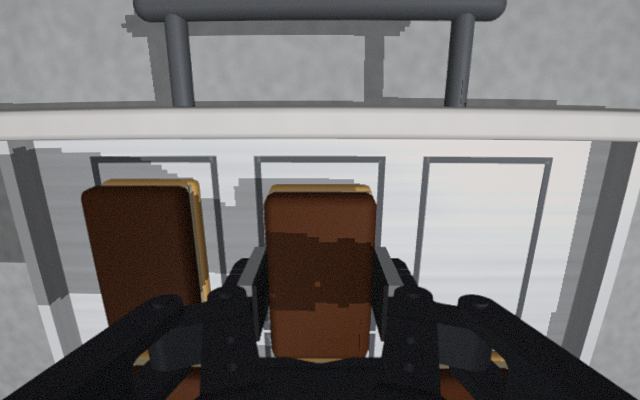

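>>> {"method": "play_rows", "body": {
  "slide": [
    [1.5,0,3],
    [1.5,0,3],
    [1.5,0,3],
    [1.5,0,3],
    [1.5,0,3]
  ],
  "turn": [0,0,0,0,0],
  "fingers": [0,0,0.62,0.62,0.62]
}}

```text
clock: 48.5
eef_pos: [543.1, 109.8, -7.8]
tool_rot: [-3.129, 0.025, 3.124]
force: [-0.1, 0.7, 0.4]
width: 52.7
```

>>> {"method": "play_rows", "body": {
  "slide": [
    [0,0,-25],
    [0,0,-65],
    [0,0,-110],
    [0,0,-120],
    [0,0,-120]
  ],
  "turn": [0,0,0,0,0],
  "fingers": [0.62,0.62,1,1,1]
}}

```text
clock: 49.12
eef_pos: [540.4, 111.0, 112.3]
tool_rot: [-3.129, 0.026, 3.123]
force: [-0.3, -0.6, -0.9]
width: 85.6
```

Run:
```python
from wm import *
c,im,d=wm('w37',44)
go(ctrl,400,110,110,179)
```

```text
[402. 304.] ctr [635.2 182.7] size [46.  78.7] yaw -1.3 area 2705
[320. 297.] ctr [634.  109.3] size [42.3 79. ] yaw -1.1 area 3146
[234. 300.] ctr [633.   35.2] size [43.5 78.8] yaw -1.0 area 2703
[320. 199.] ctr [542.5 111.6] size [42.5 74.9] yaw -1.1 area 3091
[225. 196.] ctr [541.1  37.9] size [46.6 76.3] yaw -1.2 area 3208
[ 12. 174.] ctr [ 518.3 -121.3] size [25.1 39.2] yaw -16.6 area 694
t=49.17 pos [539.7 110.7 111.4] yaw 179.0 -> slide [139.7  -3.3  -1.9] turn -0.001  w=85.4 F=[-0.8  0.4 -0. ]
```

View pics/w37.png

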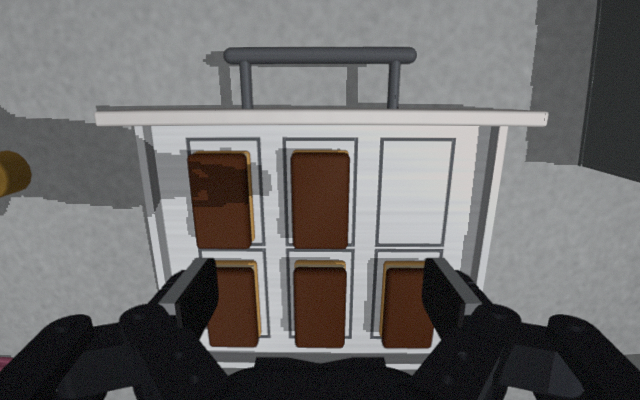

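All five bars are placed. Each is within about 2 mm of its place centre and square to the drawer. Next, measure the handle for the push.

Run:
```python
from wm import *
c=cam(vision,'wrist')
print('handle',cast(c,[(227,55),(412,55)],44).round(1),'front edge', cast(c,[(320,48),(320,63)],40).round(1),'panel', cast(c,[(320,111)],62).round(1))
go(ctrl,408,110,100,179); go(ctrl,405,110,-15,179)
```

```text
handle [[438.   51.2  44. ]
 [440.6 174.3  44. ]] front edge [[434.8 113.3  40. ]
 [444.3 113.1  40. ]] panel [[475.2 112.8  62. ]]
t=49.17 pos [539.7 110.7 111.4] yaw 179.0 -> slide [131.9  -3.    8.3] turn -0.001  w=85.4 F=[-0.8  0.4 -0. ]
t=49.17 pos [539.7 110.7 111.4] yaw 179.0 -> slide [137.7  -1.6 123.2] turn -0.001  w=85.4 F=[-0.8  0.4 -0. ]
```

>>> {"method": "play_rows", "body": {
  "slide": [
    [45,0,0],
    [90,0,4],
    [135,1,8],
    [135,1,8],
    [135,1,8]
  ],
  "turn": [0,0,0,0,0],
  "fingers": [0,0,0,0,0]
}}

```text
clock: 49.8
eef_pos: [405.4, 114.2, 99.6]
tool_rot: [-3.129, 0.023, 3.123]
force: [0.3, -0.5, 0.4]
width: 0.4
```

Run:
```python
from wm import *
c,im,d=look('wrist','w38')
go(ctrl,405,112,-18,179)
```

```text
t=49.85 pos [406.  114.3  99.7] yaw 178.9 -> slide [  3.7  -0.8 117.7] turn -0.002  w=-0.4 F=[ 1.1  0.5 -0.1]
```

View pics/w38.png

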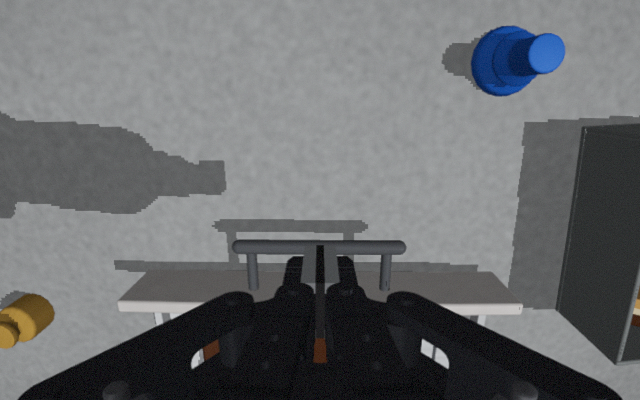

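>>> {"method": "play_rows", "body": {
  "slide": [
    [4,-1,30],
    [4,-1,60],
    [4,-1,90],
    [4,-1,117],
    [4,-1,117]
  ],
  "turn": [0,0,0,0,0],
  "fingers": [0,0,0,0,0]
}}

```text
clock: 50.48
eef_pos: [404.7, 111.6, -19.0]
tool_rot: [-3.127, 0.022, 3.123]
force: [-0.6, 0.9, 0.6]
width: -0.1
```

Run:
```python
from wm import *
c,im,d=look('wrist','w39')
go(ctrl,405,112,-18,179)
c,im,d=look('scene','s39'); cv2.imwrite('pics/s39c.png',cv2.resize(im[80:230,260:440],None,fx=4,fy=4))
```

```text
t=50.52 pos [405.1 111.9 -18. ] yaw 178.9 -> slide [0.1 0.1 0. ] turn -0.001  w=0.1 F=[ 0.3 -0.5 -0.2]
```

View pics/s39c.png

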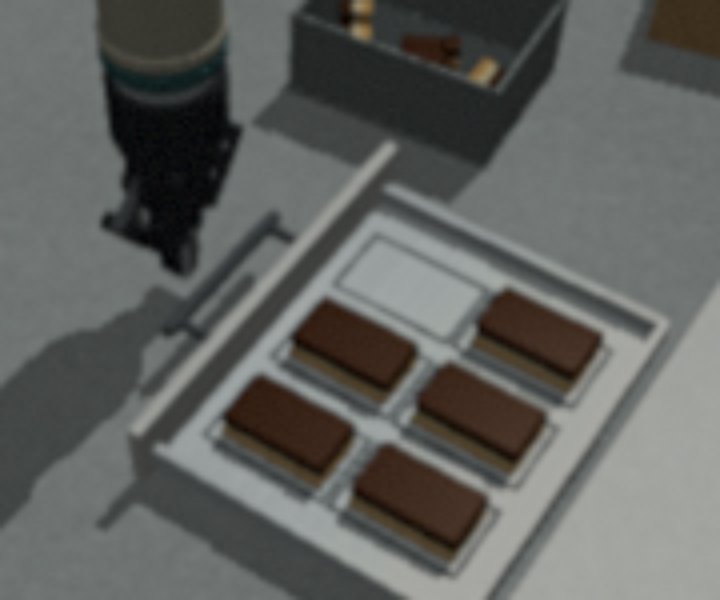

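>>> {"method": "play_rows", "body": {
  "slide": [
    [-9,0,0],
    [-18,0,0],
    [-27,0,1],
    [-36,0,1],
    [-45,0,1]
  ],
  "turn": [0,0,0,0,0],
  "fingers": [0,0,0,0,0]
}}

```text
clock: 51.2
eef_pos: [450.8, 111.4, -16.7]
tool_rot: [-3.13, 0.024, 3.122]
force: [-2.0, 1.5, -0.9]
width: 0.1
```

Run:
```python
from wm import *
c,im,d=look('scene','s40'); cv2.imwrite('pics/s40c.png',cv2.resize(im[80:230,260:440],None,fx=4,fy=4))
go(ctrl,650,107.6,-18,179)
```

```text
t=51.25 pos [452.6 111.3 -16.8] yaw 178.8 -> slide [-197.3    0.4    6.4] turn -0.003  w=0.1 F=[ 1.3 -0.8  0.3]
```

View pics/s40c.png

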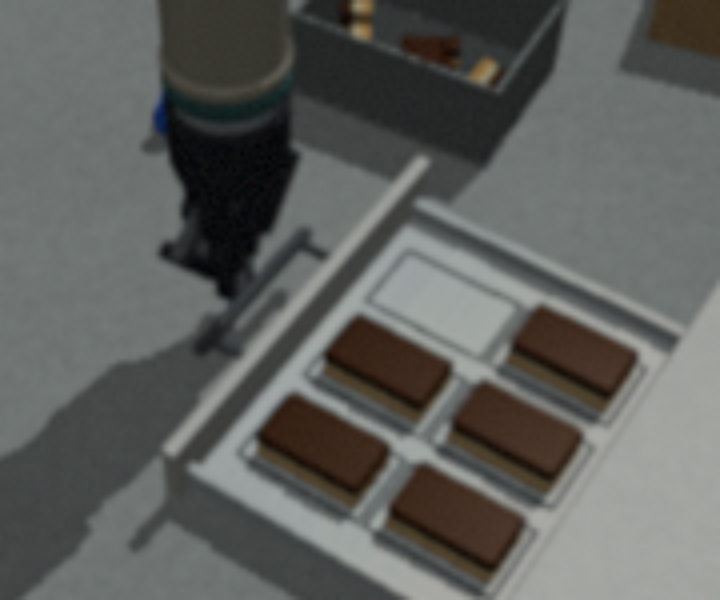

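The drawer is moving in and the bars are staying put, so I continue pushing.

>>> {"method": "play_rows", "body": {
  "slide": [
    [-10,0,0],
    [-20,0,0],
    [-30,0,1],
    [-40,0,1],
    [-50,0,1]
  ],
  "turn": [0,0,0,0,0],
  "fingers": [0,0,0,0,0]
}}

```text
clock: 51.88
eef_pos: [502.9, 110.1, -16.7]
tool_rot: [-3.13, 0.025, 3.121]
force: [-2.6, 0.4, -2.8]
width: -0.1
```

>>> {"method": "play_rows", "body": {
  "slide": [
    [-10,0,0],
    [-20,0,0],
    [-30,0,1],
    [-40,0,1],
    [-50,0,1]
  ],
  "turn": [0,0,0,0,0],
  "fingers": [0,0,0,0,0]
}}

```text
clock: 52.5
eef_pos: [553.3, 109.0, -16.5]
tool_rot: [-3.13, 0.025, 3.121]
force: [-1.8, 0.7, -1.7]
width: -0.3
```

>>> {"method": "play_rows", "body": {
  "slide": [
    [-10,0,0],
    [-20,0,0],
    [-30,0,1],
    [-40,0,1],
    [-50,0,1]
  ],
  "turn": [0,0,0,0,0],
  "fingers": [0,0,0,0,0]
}}

```text
clock: 53.12
eef_pos: [603.8, 107.9, -16.4]
tool_rot: [-3.13, 0.025, 3.121]
force: [-3.0, 0.7, -2.2]
width: -0.2
```

Run:
```python
from wm import *
c,im,d=look('scene','s41'); cv2.imwrite('pics/s41c.png',cv2.resize(im[80:280,300:500],None,fx=3,fy=3))
c,im,d=look('top','t41'); cv2.imwrite('pics/t41c.png',cv2.resize(im[60:240,200:400],None,fx=3,fy=3))
go(ctrl,660,107.6,-18,179)
```

```text
t=53.23 pos [605.5 107.8 -16.1] yaw 178.8 -> slide [-54.4   1.    3.4] turn -0.004  w=-0.3 F=[-0.6 -0.7 -0.5]
```

View pics/s41c.png

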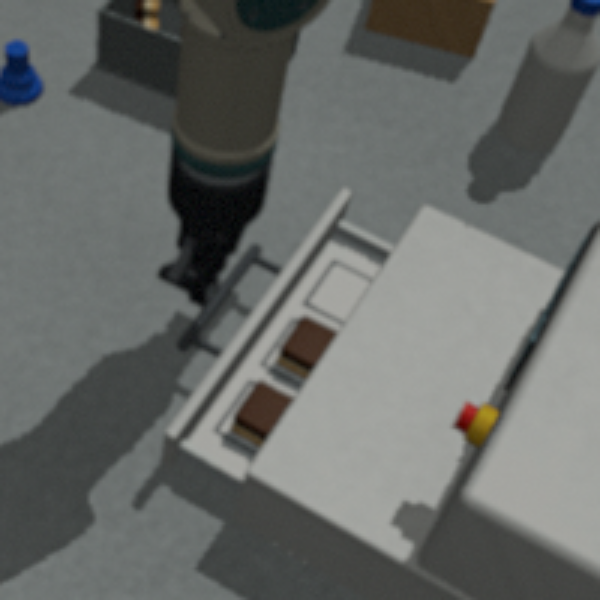

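>>> {"method": "play_rows", "body": {
  "slide": [
    [-8,0,0],
    [-16,0,0],
    [-24,0,1],
    [-32,0,1],
    [-40,0,1]
  ],
  "turn": [0,0,0,0,0],
  "fingers": [0,0,0,0,0]
}}

```text
clock: 53.85
eef_pos: [645.9, 107.0, -16.1]
tool_rot: [-3.13, 0.027, 3.12]
force: [-1.8, 1.2, -1.3]
width: -0.1
```

>>> {"method": "play_rows", "body": {
  "slide": [
    [-2,0,0],
    [-4,0,0],
    [-6,0,0],
    [-8,0,0],
    [-10,0,0]
  ],
  "turn": [0,0,0,0,0],
  "fingers": [0,0,0,0,0]
}}

```text
clock: 54.48
eef_pos: [655.8, 106.7, -15.9]
tool_rot: [-3.13, 0.027, 3.12]
force: [-1.7, 0.5, -0.1]
width: -0.1
```

Run:
```python
from wm import *
c,im,d=look('scene','s42'); cv2.imwrite('pics/s42c.png',cv2.resize(im[80:280,300:500],None,fx=3,fy=3))
go(ctrl,660,107.6,-18,179)
```

```text
t=54.52 pos [656.3 106.7 -15.8] yaw 178.8 -> slide [-3.6  1.   2.2] turn -0.004  w=0.2 F=[-0.8  0.3 -1.6]
```

View pics/s42c.png

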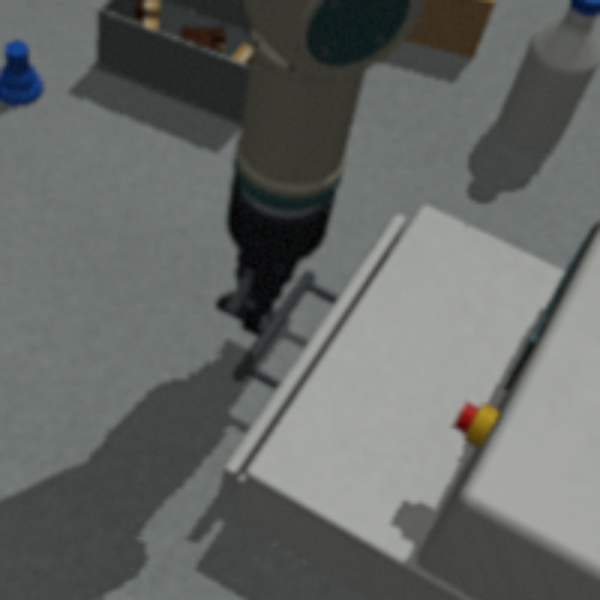

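Nearly shut, with a small gap left. I continue in 2 mm steps and watch the force.

>>> {"method": "play_rows", "body": {
  "slide": [
    [-2,0,0],
    [-4,0,0],
    [-6,0,0],
    [-8,0,0]
  ],
  "turn": [0,0,0,0],
  "fingers": [0,0,0,0]
}}

```text
clock: 55.02
eef_pos: [664.3, 106.5, -15.8]
tool_rot: [-3.13, 0.027, 3.12]
force: [-1.0, 0.1, -1.2]
width: -0.0
```

>>> {"method": "play_rows", "body": {
  "slide": [
    [-2,0,0],
    [-3,0,0],
    [-4,0,0]
  ],
  "turn": [0,0,0],
  "fingers": [0,0,0]
}}

```text
clock: 55.4
eef_pos: [668.3, 106.5, -15.7]
tool_rot: [-3.13, 0.027, 3.12]
force: [-1.9, 0.2, -1.6]
width: 0.1
```

>>> {"method": "play_rows", "body": {
  "slide": [
    [-1.5,0,0],
    [-3,0,0],
    [-4,0,0]
  ],
  "turn": [0,0,0],
  "fingers": [0,0,0]
}}

```text
clock: 55.78
eef_pos: [672.5, 106.3, -15.5]
tool_rot: [-3.13, 0.027, 3.12]
force: [-1.7, -0.3, -1.8]
width: 0.2
```

>>> {"method": "play_rows", "body": {
  "slide": [
    [-1.5,0,0],
    [-3,0,0],
    [-4,0,0]
  ],
  "turn": [0,0,0],
  "fingers": [0,0,0]
}}

```text
clock: 56.15
eef_pos: [673.3, 106.3, -15.7]
tool_rot: [-3.129, 0.022, 3.12]
force: [-10.7, -0.3, 4.6]
width: -0.1
```

Run:
```python
from wm import *
c,im,d=look('scene','s43'); cv2.imwrite('pics/s43c.png',cv2.resize(im[120:260,340:480],None,fx=4,fy=4))
go(ctrl,660,107.6,-18,179)
```

```text
t=56.20 pos [673.3 106.3 -15.7] yaw 178.8 -> slide [13.3  1.1  2. ] turn -0.004  w=-0.3 F=[-9.5 -0.4  4.2]
```

View pics/s43c.png

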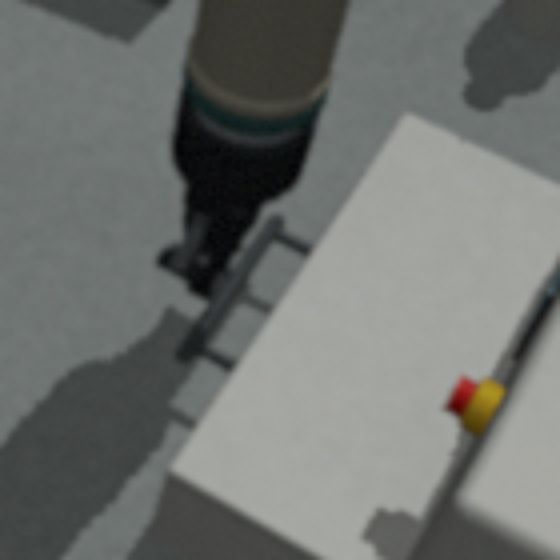

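The force rose to 10 N after 250 mm of travel, so that is the end stop. One more light nudge, then I back off and rise.

>>> {"method": "play_rows", "body": {
  "slide": [
    [-1,0,0],
    [-1.5,0,0],
    [-1.5,0,0]
  ],
  "turn": [0,0,0],
  "fingers": [0,0,0]
}}

```text
clock: 56.58
eef_pos: [673.1, 106.2, -15.6]
tool_rot: [-3.128, 0.018, 3.12]
force: [-6.6, -0.3, 2.7]
width: 0.4
```

>>> {"method": "play_rows", "body": {
  "slide": [
    [6,0,0],
    [16,0,0],
    [30,0,-5],
    [50,0,-40],
    [80,0,-90]
  ],
  "turn": [0,0,0,0,0],
  "fingers": [0,0,0,0,0]
}}

```text
clock: 57.2
eef_pos: [590.6, 108.8, 72.9]
tool_rot: [-3.128, 0.018, 3.12]
force: [0.3, 0.2, 0.3]
width: -0.2
```

>>> {"method": "play_rows", "body": {
  "slide": [
    [40,40,-30],
    [80,80,-60],
    [120,110,-80],
    [120,110,-80],
    [120,110,-80]
  ],
  "turn": [0,0,0,0,0],
  "fingers": [0,0,0,0,0]
}}

```text
clock: 57.82
eef_pos: [472.3, 222.0, 149.4]
tool_rot: [-3.127, 0.019, 3.12]
force: [0.0, -0.2, 0.4]
width: -0.3
```

Run:
```python
from wm import *
c,im,d=look('scene','s44'); ct,it,dt=look('top','t44')
go(ctrl,660,107.6,-18,179)
```

```text
t=57.92 pos [472.5 221.1 148.7] yaw 178.6 -> slide [-187.1 -106.5  171.6] turn -0.007  w=-0.1 F=[ 0.1  0.1 -0.8]
```

View pics/s44.png

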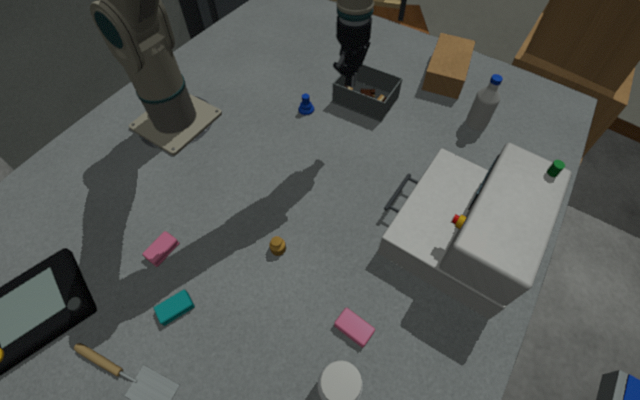

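View pics/t44.png

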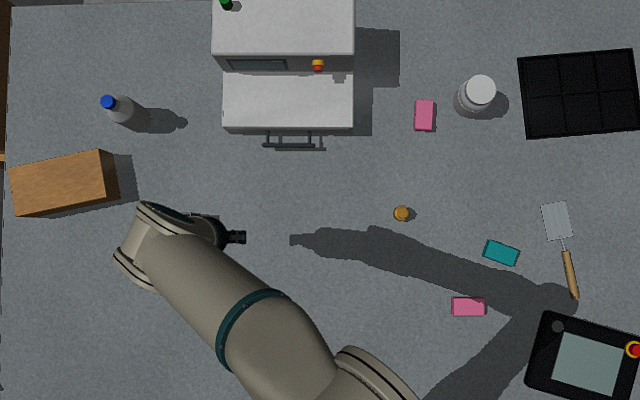

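Run:
```python
from wm import *
im=cv2.imread('pics/t44.png'); c=cam(vision,'top')
g=im.max(2); 
def row(f):
    im=cv2.imread(f); g=cv2.cvtColor(im,cv2.COLOR_BGR2GRAY); return g
a=row('pics/t44.png'); b=row('pics/top0.png')
print(a[138:156,300], b[240:258,290])
print(cast(c,[(291,146.5)],40), cast(c,[(291,249)],40))
cv2.imwrite('pics/e.png',cv2.resize(im[110:160,210:370],None,fx=5,fy=5,interpolation=cv2.INTER_CUBIC))
```

```text
[108 105 108 112 100  43  41  48  33  28  54  56  50 103 118 112 110 110] [108 109 107 106 107 110  60  31  46  47  27 102 117 120 114 112 107 106]
[[683.59391973  99.46144148  40.        ]] [[436.31673404 100.28579423  40.        ]]
```

View pics/e.png

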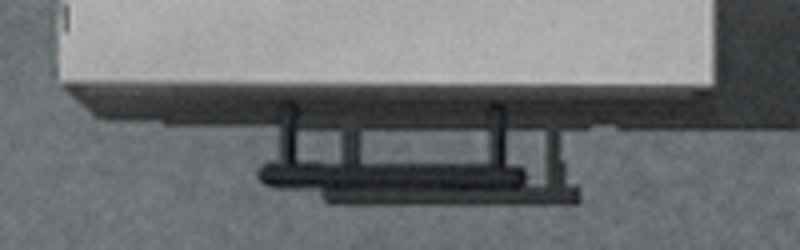

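Run:
```python
from cell import ctrl
print(ctrl.read_state()['clock'], ctrl.finish_job())
```

```text
the job is handed in; nothing more can be done
57.925 None
```

The job is done and handed in at about 58 s of the 210 s. All three broken ends went into the reject bin first: two from the drawer and one from among the bars on the table. Then the five whole bars found on the table were laid flat, chocolate side up, in all three back places and the front places 1 and 2. Last, the drawer was pushed shut by its handle.

**Bars:** The last wrist view before shutting showed every bar inside its outline, within about 2 mm of centre and less than 1° off straight. I did not look at the bars again once the drawer covered them, but they had not moved in the view partway through the push.

**Drawer:** The push ended on the stop at about 10 N. The hand had travelled about 250 mm from handle contact, and the top view puts the handle about 249 mm from its start.

**Left alone:** The weight, the suction head, and the pink and turquoise look-alikes were still in place in the last pictures.

**Failed or disagreed:**
- **First grasp:** It closed on air, because the fingertips measured about 44 mm short of the reported tool point. I allowed for that in every later grasp.
- **Tool tilt:** The tool also picked up a tilt of about 2° during the run, which I compensated for when placing.
- **Knocks and grip:** I saw no sign of a knocked piece or of the grip slackening.

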